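# Shut and fasten the battery hatch of a bench logger

## Robot

A 7-joint arm with a two-finger parallel gripper is mounted at the origin on a cart in front of the work surface, level with it; the furniture and walls round the work are solid. World frame = base frame: x ahead of the robot, y to its left, z up, the work surface at z = 0. Lengths are in m, angles in rad, forces in N, time in s.
With the tool pointing down it reaches from about 0.35 to 0.9 m from the base axis. Payload 8.1 kg.
Tool frame: the origin (TCP) lies at the very end of the fingers, on their centre line; the grasp point (between the pads) lies 19 mm behind it; z points along the fingers, y is the line along which they close (so a half turn about z gives the same grasp; the last joint's range is limited). The gripper opens to 85 mm and grips with 20 to 120 N. Pads are 22 mm wide; open, the fingers measure 114 mm over their backs; the gripper's body (76 mm by 85 mm) begins 54 mm behind the grasp point. The pads swing forward as they close: fully open they stand 13 mm farther back than shut.
Start: joints at [1.185, 0.434, 0.025, 1.573, -0.012, 1.134, -0.075], TCP at [0.174, -0.6, 0.231] pointing down, gripper open.
Joint ranges: [-2.62, 2.62], [-0.44, 2.09], [-1.27, 1.32], [0.08, 2.57], [-1.32, 4.46], [0.12, 2], [-2.74, 2.74]. Speed limits (rad/s): [2.22, 2.22, 3.01, 3.01, 3.14, 3.14, 3.14].

## Interface

Orientations are given as a unit quaternion [w, x, y, z].
In Python, from plant import * gives the robot as it stands. The module is installed in compiled form; this text tells all that it offers.
- The arm moves only by the tool drive_tool, never from a script. Its argument "deltas" is a list of rows, each a list of 3 entries, a list of its own where there are three numbers: the shift along the tool's x, y, z as a fraction of full scale, then the turn, a rotation vector about the tool's x, y, z as a fraction of full scale, then the closure, from 0 (fully open) to 1 (shut). A call has 1 to 10 rows; each row shifts and turns the commanded pose from where the row before left it, along the tool's axes as they then stand; what a row does not reach is not made up. Full scale, the value 1, is 0.12 m for a shift and 45 degrees for a turn. A row lasts 1/10 s, in which the tool goes at most 50 mm and 8.59 degrees, less where a joint would pass 70% of its speed; a pose out of reach is approached as far as the arm can. A call with a number of a shift or a turn outside -1 to 1 is refused whole. A call with a gripper value outside its range is refused whole. The fingers move at their own pace and stop on an object; "grip_force" is the grip in N (left out, the last holds). Time passes only in rows, so rows that do not move let the fingers close. It gives the time, the measured TCP pose, the force, the opening and the grip force at its end, in the units of the state.
- state(): the state, without advancing time (a new reading comes with each control period).
- read_camera(name): name is "side" or "top"; returns a dict with "pixels" (384x512x3 uint8, red, green, blue), "intrinsics" (3x3 intrinsics, pixels), "origin" and "attitude" of the camera in the world. Camera axes: x right, y down, z forward; pixel columns grow to the right and rows downward; lengths in m; the calibration is good to about 2 mm. A picture is of the moment at which its call begins. There is no depth.
- job_done(): hands the job in; it is judged then, once.
The state is a dict: "time": time; "qpos": joint angles; "joint_velocities": joint speeds; "effort": joint torques, N m; "position": TCP position; "ee_rot": TCP orientation; "contact_force": force on the tool from outside, world axes, zero at the start; "wrist_torque": the same for the moment, N m; "opening": finger opening in m; "grasp_force": force on a finger pad.
Only numpy, scipy, OpenCV 4.12 (cv2) and the standard library are available. Lean on these libraries where they do the work, as an engineer would, in place of code of your own. Each camera call takes 0.05 s, during which the arm holds its last target. There are 200 camera calls.

## Task

The cells in the bench temperature logger have just been changed and the hatch in its sloping face is still open. Swing the hatch down, take the red-handled driver from its stand, set it square and fully into the cross of the hatch's fastener before any turning, then press the hatch home against its springy seal and, keeping the driver in line, turn the fastener a quarter turn clockwise so that its cam catches and the hatch stays shut. Then stand the driver upright in its stand again, as it stood; do not knock over or push about the two vials and the timer.

Things in the scene. Friction and masses are not known exactly. Their poses are not given: they have to be found in the camera images.
- logger: Bench logger: fixed white console with dark cheeks, 160 deep x 200 wide x 97 mm high. Origin under its centre; x from its 38 mm high front to its back, z up. Its face slopes up from the front at 25 degrees from level; display and keys (2 mm proud) in its left half (+y), the hatch in its right half, centre line at y = -40 mm. The rest of the face lies 1 mm below the shut hatch.
- hatch_hinge (a point): Middle of the hinge along the upper edge of the hatch, a dark grey plate (100 mm from hinge to free edge, 86 mm wide, 4 mm thick, ribs 1.5 mm proud), in the plane of its outer face, about 90 mm above the desk. Axes turn with the hatch: x from the free edge to the hinge, y along the hinge, z out of the outer face.
- hatch_edge (a point): Middle of the free edge of the hatch, in the plane of its outer face, 100 mm from the hinge; axes as hatch_hinge. Shut, it is the edge nearest the logger's front, about 47 mm above the desk.
- hatch (a joint): Opening of the hatch in rad: 0 shut flush, at most 1.45, starts at 0.9 to 1.25. Stiff hinge (0.10 N m; hatch 100 g with fastener): it stays where it is left. Below 0.053 the free edge meets a springy rubber seal that lifts an unfastened hatch back to 0.053; about 10 N on the fastener's head shuts it (3 N at first touch). Fastened, it rests at about 0.005 to 0.02.
- cross_mouth (a point): Centre of the outer face of the fastener: round steel head, 20 mm across, on the hatch's centre line 82 mm from the hinge, 2.5 mm proud of the hatch. It has a cross recess: two slots along x and y, 4.4 mm wide, edges chamfered 0.9 mm, 6 mm deep, over 16 mm long. z is the fastener's axis, outwards (the hatch's z). Axes turn with the fastener.
- cross_floor (a point): Centre of the floor of the cross recess, 6 mm below cross_mouth; same axes. The tip of the fully seated driver rests here.
- fastener (a joint): Turn of the fastener in rad, clockwise seen from outside: starts at 0 (a stop, unfastened, slots along and across the hatch), far stop at 1.62; at 1.57 its cam lies squarely under the frame's ledge. It turns with 0.02 N m plus the cam's rubbing. Unless the hatch is pressed below about 0.02 rad the cam strikes the ledge's side part way; once under it, it holds the hatch.
- driver: Loose driver, 156 mm long, 120 g. Origin at the tip of its bit, z from tip to handle. Bit: cross of two blades along x and y, 12 mm wide, 3 mm thick, tapered over the last 2 mm, 7 mm long. Shank 12 mm across; dark collar 22 mm across, its underside 72 mm from the tip; red hexagonal handle from 79 to 154 mm, 26 mm across flats, opposite flats facing along x and 60 degrees either side of x.
- driver_handle (a point): Middle of the driver's handle, on its axis 115 mm from the tip: the place to grip, with the gripper in line with the driver and the pads on opposite flats. Axes as driver.
- driver_tip (a point): Tip of the driver's bit, on its axis; axes as driver.
- stand_seat (a point): Centre of the top of the fixed stand, 86 mm above the desk: grey round foot (85 mm across, 10 mm high) with an upright aluminium tube, 35 mm outside, 16 mm bore, open at the top. The driver stands in it, shank in the bore, collar on the rim, tip 14 mm above the desk. z up.
- vial_black: Bystander: white vial with black cap, 21 mm across, 48 mm high, loose, upright; origin under its centre.
- vial_green: Bystander: white vial with green cap, 21 mm across, 48 mm high, loose, upright; origin under its centre.
- timer: Bystander: pale bench timer, 77 x 78 x 22 mm, loose, flat on the desk; origin under its centre.

How it is judged:
By the outcome, as a careful person would: the job done as asked, in the order asked, and still so for the second after the job is handed in, with the robot touching nothing.
It also fails if it takes over 72 s, if anything falls off the work surface, if the arm or the gripper's body presses on something with over 40 N, if the wrist force passes 120 N, or if a joint passes its speed limit or range.

## Working session

There is one attempt and no reset: what is moved stays moved. The work goes in short steps, Python scripts to look and compute and a tool call to move; the robot and the scene stay as the last step left them, time stands still between calls to the robot, and variables do not carry over. Pictures are saved under pics/ and viewed, at most 10 in all, crops included, and the job is handed in when it is done.

Besides the shell and the picture viewer there is one more tool, called after "Call:" by a JSON object that holds its "op" and its "data", one argument or row to a line. drive_tool: Moves the arm, as the interface text tells. Shift numbers are shares of 0.12 m and turn numbers shares of 45 degrees, none past 1 either way. Its arguments: {"type":"object","properties":{"deltas":{"type":"array"},"grip_force":{"type":"number"}},"required":["deltas"]}

```bash
mkdir -p pics
cat > h.py <<'E'
import numpy as np, cv2
from plant import *
from scipy.spatial.transform import Rotation as R
def rot(q): q=np.array(q,float); return (R.from_quat([q[1],q[2],q[3],q[0]]) if q.size==4 else R.from_matrix(q))
def cam(n):
    c=read_camera(n); c['K']=np.array(c['intrinsics']); c['o']=np.array(c['origin']); c['R']=rot(c['attitude']).as_matrix(); return c
def ray(c,u,v):
    d=c['R']@np.linalg.inv(c['K'])@np.array([u,v,1.]); return c['o'],d/np.linalg.norm(d)
def onz(c,u,v,z):
    o,d=ray(c,u,v); return o+d*(z-o[2])/d[2]
def proj(c,p):
    q=c['K']@(c['R'].T@(np.array(p)-c['o'])); return q[:2]/q[2]
def tri(c1,p1,c2,p2):
    o1,d1=ray(c1,*p1);o2,d2=ray(c2,*p2)
    t=np.linalg.lstsq(np.stack([d1,-d2],1),o2-o1,rcond=None)[0]
    a=o1+d1*t[0];b=o2+d2*t[1]; return (a+b)/2,np.linalg.norm(a-b)
def save(c,n): cv2.imwrite('pics/'+n+'.png',cv2.cvtColor(c['pixels'],cv2.COLOR_RGB2BGR))
E
python3 - <<'E'
from h import *
s=state()
for k,v in s.items(): print(k,np.round(v,4))
a=cam('side');b=cam('top')
for c in(a,b): print(c['o'],c['R'].round(3).tolist(),c['K'].tolist(), c['attitude'])
im=np.hstack([a['pixels'],b['pixels']])
save(a,'s0');save(b,'t0')
E
```

```text
time 0.0
qpos [ 1.1854  0.4352  0.025   1.5741 -0.0116  1.134  -0.0751]
joint_velocities [-0.0001 -0.0029  0.0007  0.0003  0.0002 -0.0011 -0.0006]
effort [ 7.00000e-04 -6.70466e+01  1.02580e+00 -3.16208e+01  1.58000e-02
  1.25000e-02  1.00000e-04]
position [ 0.1742 -0.5997  0.2305]
ee_rot [-8.000e-04  9.900e-01  1.409e-01 -2.000e-04]
contact_force [-0.5684 -0.293   0.2174]
wrist_torque [-0.0109  0.0044 -0.0035]
grasp_force 0.0
opening 0.0855
[ 0.19195907 -0.79359699  0.49633245] [[0.873, -0.204, 0.442], [-0.487, -0.352, 0.799], [-0.008, -0.913, -0.407]] [[371.7231376664754, 0.0, 254.89979299604454], [0.0, 371.7231376664754, 195.26663824659596], [0.0, 0.0, 1.0]] [-0.52791604  0.81119162 -0.2129625   0.13386479]
[ 0.44957964 -0.0831969   1.0385506 ] [[0.002, -0.982, 0.188], [-1.0, 0.001, 0.019], [-0.019, -0.188, -0.982]] [[368.6203835624789, 0.0, 253.73937821046212], [0.0, 368.6203835624789, 189.7857051209569], [0.0, 0.0, 1.0]] [-0.07348387  0.70414802 -0.70369195  0.05994442]
```

View pics/s0.png

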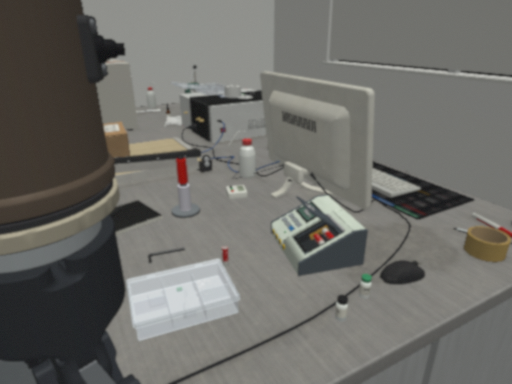

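View pics/t0.png

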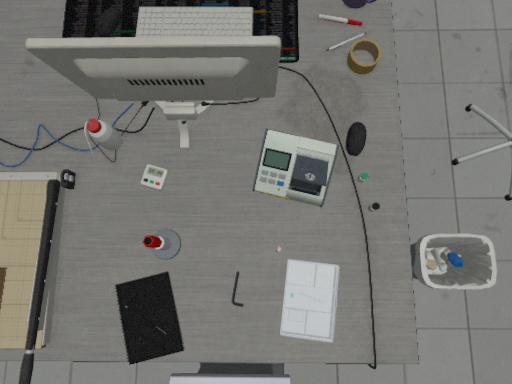

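The side view shows the logger near (320,235), the driver near (182,185), and the vials at (342,305) and (366,285). In the top view the logger is at (295,167), the driver at (155,242), the timer at (153,177) and the vials at (364,177) and (375,207).

Run:
```python
from h import *
a=cv2.imread('pics/s0.png');b=cv2.imread('pics/t0.png')
A=cv2.resize(a[185:280,255:380],None,fx=4,fy=4,interpolation=cv2.INTER_CUBIC)
B=cv2.resize(b[122:212,245:345],None,fx=4,fy=4,interpolation=cv2.INTER_CUBIC)
C=np.zeros((400,800+120,3),np.uint8)
cv2.imwrite('pics/c0.png',A);cv2.imwrite('pics/c1.png',B)
c=cam('top');s=cam('side')
for n,u,v,z in [('foot',166,243,.01),('timer',153,177,.022),('vg',364,177,.048),('vb',375,207,.048)]: print(n,onz(c,u,v,z).round(3))
# red handle in both
for k in (c,s):
    h=cv2.cvtColor(k['pixels'],cv2.COLOR_RGB2HSV); m=((h[...,0]<8)|(h[...,0]>172))&(h[...,1]>150)&(h[...,2]>60)
    n,l,st,ce=cv2.connectedComponentsWithStats(m.astype(np.uint8))
    for i in range(1,n):
        if st[i,4]>15: print(st[i],ce[i].round(1))
```

```text
foot [0.496 0.18  0.01 ]
timer [0.681 0.223 0.022]
vg [ 0.674 -0.366  0.048]
vb [ 0.591 -0.391  0.048]
[348  20  14   5  53] [354.1  22.3]
[282  48  14   2  27] [288.3  48.5]
[ 87 119  14  14 130] [ 93.7 125.7]
[143 236  18  12 134] [152.6 241.5]
[244 140   6   4  23] [246.6 141.4]
[177 158  10  26 202] [181.6 170.3]
[499 228  13   9  36] [505.7 231.4]
[326 232   7   6  33] [329.1 234.5]
[314 234   5   7  24] [316.1 236.7]
[224 250   3  10  24] [224.8 255. ]
```

View pics/c0.png

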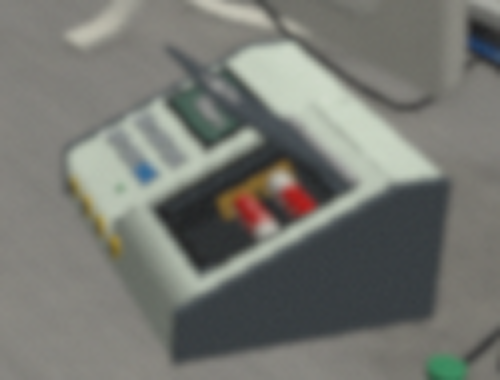

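View pics/c1.png

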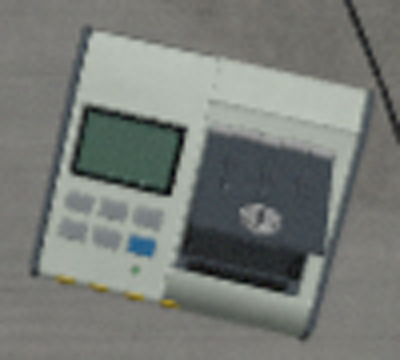

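The crops show the logger squarely enough. Its left half has the display and keys, and the hatch is open, seen nearly edge-on from the side. In the top view the fastener is at about (310,176.5).

```bash
cat >> h.py <<'E'
def lpose(x,y,yaw): return R.from_euler('z',yaw).as_matrix(),np.array([x,y,0])
E
python3 - <<'E'
from h import *
from scipy.optimize import least_squares
c=cam('top');s=cam('side')
T=lambda u,v:(245+u/4,122+v/4); S=lambda u,v:(255+u/4,185+v/4)
ob=[(c,T(88,28),(.08,.1,.097)),(c,T(372,92),(.08,-.1,.097)),(c,T(35,275),(-.08,.1,.038)),(c,T(305,338),(-.08,-.1,.038)),
(s,S(175,360),(-.08,-.1,0)),(s,S(172,312),(-.08,-.1,.038)),(s,S(448,180),(.08,-.1,.097)),(s,S(432,315),(.08,-.1,0)),(s,S(66,170),(-.08,.1,.038))]
def f(p):
    M,t=lpose(*p); return np.concatenate([proj(k,M@np.array(q)+t)-uv for k,uv,q in ob])
r=least_squares(f,[.66,-.18,-.2],loss='soft_l1'); print(r.x.round(4)); print(r.fun.reshape(-1,2).round(1).tolist())
M,t=lpose(*r.x)
# hatch angle: fastener mouth & edge corners
def hp(th,rad,y,n):
    a=np.radians(25)-th; d=np.array([-np.cos(a),0,-np.sin(a)]); nn=np.array([-np.sin(a),0,np.cos(a)])
    # hinge from edge: shut edge z .047 ; face surface at 1 mm above face: front face z .038 at x=-.08
    hx=HX; return M@(np.array([hx,-.04+y,.09])+d*rad+nn*n)+t
# face line: z=.038+(x+.08)tan25 ; outer face 1mm above
HX=-.08+(.09-.038-.001/np.cos(np.radians(25)))/np.tan(np.radians(25)); print('HX',HX)
ob2=[(c,T(260,218),82,0,2.5),(c,T(325,253),100,-43,0),(c,T(182,230),100,43,0),(s,S(168,45),100,43,0),(c,T(205,135),0,43,0),(c,T(333,158),0,-43,0)]
g=lambda p:np.concatenate([proj(k,hp(p[0],a/1e3,b/1e3,n/1e3))-uv for k,uv,a,b,n in ob2])
q=least_squares(g,[1.1]); print('theta',q.x,g(q.x).reshape(-1,2).round(1).tolist())
print('fast',hp(q.x[0],.082,0,.0025).round(4),'hinge',hp(0,0,0,0).round(4),'edge',hp(q.x[0],.1,0,0).round(4), 'shut fast',hp(.053,.082,0,.0025).round(4))
# driver: top-of-handle
print('tri handle', tri(c,(152.6,241.5),s,(181.6,170.3)))
# edges of foot in side
E
```

```text
[ 0.696  -0.1747 -0.2323]
[[-1.6, -0.4], [0.9, -0.2], [-1.7, -1.0], [2.0, -0.3], [-1.2, 3.2], [0.2, 0.6], [0.7, -1.0], [-0.2, 2.4], [-2.0, -6.1]]
HX 0.02914815828334455
theta [1.08928754] [[0.1, 0.5], [0.2, 1.0], [1.6, -1.1], [-1.6, -1.1], [0.3, -0.7], [0.1, 0.7]]
fast [ 0.6533 -0.2057  0.1418] hinge [ 0.7152 -0.2203  0.09  ] edge [ 0.6379 -0.2021  0.1508] shut fast [ 0.6402 -0.2026  0.0616]
tri handle (array([0.49369783, 0.18262755, 0.13096382]), np.float64(0.0011647577064099694))
```

```bash
cat >> h.py <<'E'
def go(p,Rt,N,s=None):
    """N equal rows from measured pose to (p, Rotation Rt); prints one row, fs units"""
    s=s or state(); R0=rot(s['ee_rot']); rv=(R0.inv()*Rt).as_rotvec()/N
    A=sum(R.from_rotvec(rv*k).as_matrix() for k in range(N))
    d=np.linalg.solve(A,R0.inv().apply(np.array(p)-s['position']))
    print(N,'rows',(d/.12).round(3).tolist(),(rv/np.radians(45)).round(3).tolist(),'|shift|mm',(np.linalg.norm(d)*1e3).round(1),'deg',np.degrees(np.linalg.norm(rv)).round(2))
def down(yaw,tilt=0,spin=0):
    """tool z down, x along yaw; tilt (rad) leans so z points forward along yaw; spin about tool z (right-handed)"""
    return R.from_euler('z',yaw)*R.from_euler('y',-tilt)*R.from_euler('x',np.pi)*R.from_euler('z',spin)
LY=-.2323
E
python3 - <<'E'
from h import *
print(down(0,.4).as_matrix().round(2).tolist())
go([.6617,-.2077,.2],down(LY),16)
E
```

```text
[[0.92, -0.0, 0.39], [0.0, -1.0, -0.0], [0.39, 0.0, -0.92]]
16 rows [0.265, -0.196, 0.016] [-0.0, 0.0, 0.041] |shift|mm 39.6 deg 1.84
```

Call:
{"op": "drive_tool", "data": {
  "deltas": [
    [[0.265, -0.196, 0.016], [0, 0, 0.041], 1],
    [[0.265, -0.196, 0.016], [0, 0, 0.041], 1],
    [[0.265, -0.196, 0.016], [0, 0, 0.041], 1],
    [[0.265, -0.196, 0.016], [0, 0, 0.041], 1],
    [[0.265, -0.196, 0.016], [0, 0, 0.041], 1],
    [[0.265, -0.196, 0.016], [0, 0, 0.041], 1],
    [[0.265, -0.196, 0.016], [0, 0, 0.041], 1],
    [[0.265, -0.196, 0.016], [0, 0, 0.041], 1],
    [[0.265, -0.196, 0.016], [0, 0, 0.041], 1],
    [[0.265, -0.196, 0.016], [0, 0, 0.041], 1]
  ],
  "grip_force": 60
}}

```text
time: 1.3
position: [0.4569, -0.3235, 0.2122]
ee_rot: [0.0, 1.0, -0.02, 0.0]
contact_force: [-0.2, -1.0, -0.4]
opening: -0.0002
grasp_force: 0.0
```

Call:
{"op": "drive_tool", "data": {
  "deltas": [
    [[0.265, -0.196, 0.016], [0, 0, 0.041], 1],
    [[0.265, -0.196, 0.016], [0, 0, 0.041], 1],
    [[0.265, -0.196, 0.016], [0, 0, 0.041], 1],
    [[0.265, -0.196, 0.016], [0, 0, 0.041], 1],
    [[0.265, -0.196, 0.016], [0, 0, 0.041], 1],
    [[0.265, -0.196, 0.016], [0, 0, 0.041], 1],
    [[0, 0, 0], [0, 0, 0], 1],
    [[0, 0, 0], [0, 0, 0], 1]
  ]
}}

```text
time: 2.1
position: [0.6622, -0.2067, 0.1998]
ee_rot: [-0.0, 0.993, -0.115, -0.001]
contact_force: [-0.9, 0.4, -0.3]
opening: 0.0001
grasp_force: 0.0
```

Run:
```python
from h import *
go([.6617,-.2077,.2],down(LY),1)
s=state();print(s['qpos'],s['position'],s['time'])
c=cam('top');k=cam('side');print(proj(c,s['position']),proj(k,s['position']))
A=cv2.resize(c['pixels'][110:230,220:380],None,fx=3,fy=3);B=cv2.resize(k['pixels'][140:290,200:400],None,fx=2.4,fy=2.4)
save({'pixels':np.vstack([A[:300],B[60:,:480]])},'p1')
```

```text
1 rows [-0.002, 0.009, -0.002] [0.0, 0.001, 0.002] |shift|mm 1.2 deg 0.11
[ 0.24879743  0.57333875 -0.03812823  1.41834657  0.02271554  1.15134639
 -1.59389912] [ 0.66221389 -0.20668713  0.19979567] 2.1
[313.62826436 167.77296658] [314.21435576 180.51308162]
```

View pics/p1.png

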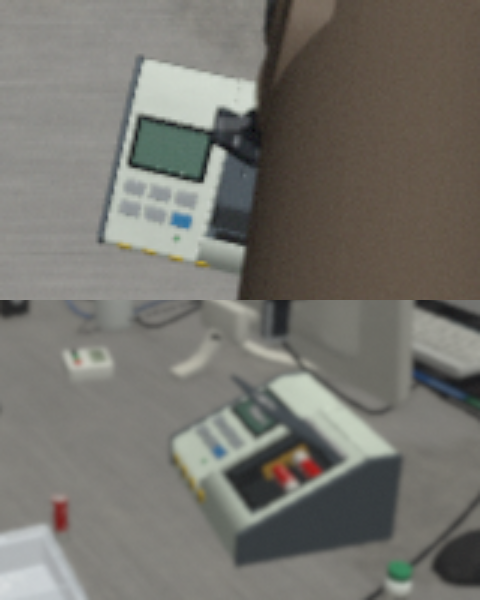

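The picture shows the arm above the logger, with the hatch still open at its old angle. Pushing down now.

Call:
{"op": "drive_tool", "data": {
  "deltas": [
    [[0, 0, 0.16], [0, 0, 0], 1],
    [[0, 0, 0.16], [0, 0, 0], 1],
    [[0, 0, 0.16], [0, 0, 0], 1],
    [[0, 0, 0.1], [0, 0, 0], 1],
    [[0, 0, 0.1], [0, 0, 0], 1],
    [[0, 0, 0.1], [0, 0, 0], 1],
    [[0, 0, 0.1], [0, 0, 0], 1]
  ]
}}

```text
time: 2.9
position: [0.6619, -0.208, 0.0947]
ee_rot: [0.0, 0.993, -0.116, 0.0]
contact_force: [-1.4, -0.1, 1.3]
opening: 0.0002
grasp_force: 0.6
```

Call:
{"op": "drive_tool", "data": {
  "deltas": [
    [[0, 0, 0.06], [0, 0, 0], 1],
    [[0, 0, 0.05], [0, 0, 0], 1],
    [[0, 0, 0.05], [0, 0, 0], 1]
  ]
}}

```text
time: 3.2
position: [0.6623, -0.2077, 0.0757]
ee_rot: [0.0, 0.993, -0.116, 0.001]
contact_force: [-0.3, -0.5, 1.7]
opening: 0.0004
grasp_force: 0.6
```

Call:
{"op": "drive_tool", "data": {
  "deltas": [
    [[0, 0, 0.02], [0, 0, 0], 1],
    [[0, 0, 0.02], [0, 0, 0], 1],
    [[0, 0, 0], [0, 0, 0], 1]
  ]
}}

```text
time: 3.5
position: [0.6617, -0.2074, 0.0708]
ee_rot: [-0.0, 0.993, -0.116, -0.0]
contact_force: [-0.6, 0.9, 0.8]
opening: 0.0001
grasp_force: 0.0
```

Call:
{"op": "drive_tool", "data": {
  "deltas": [
    [[0, 0, 0.015], [0, 0, 0], 1],
    [[0, 0, 0], [0, 0, 0], 1]
  ]
}}

```text
time: 3.7
position: [0.6621, -0.2076, 0.0694]
ee_rot: [0.0, 0.993, -0.116, 0.0]
contact_force: [0.9, 0.8, 0.9]
opening: 0.0001
grasp_force: 0.4
```

Call:
{"op": "drive_tool", "data": {
  "deltas": [
    [[0, 0, 0.015], [0, 0, 0], 1],
    [[0, 0, 0], [0, 0, 0], 1]
  ]
}}

```text
time: 3.9
position: [0.6625, -0.2077, 0.0682]
ee_rot: [0.0, 0.993, -0.116, 0.001]
contact_force: [-0.3, 0.1, 5.7]
opening: -0.0
grasp_force: 2.4
```

Call:
{"op": "drive_tool", "data": {
  "deltas": [
    [[0, 0, -0.15], [0, 0, 0], 1],
    [[0, 0, -0.4], [0, 0, 0], 1],
    [[0, 0, -0.4], [0, 0, 0], 1],
    [[-0.3, -0.25, -0.1], [0, 0, 0], 0],
    [[-0.3, -0.25, -0.1], [0, 0, 0], 0],
    [[-0.3, -0.25, 0], [0, 0, 0], 0],
    [[-0.3, -0.25, 0], [0, 0, 0], 0]
  ]
}}

```text
time: 4.6
position: [0.5481, -0.0564, 0.2058]
ee_rot: [-0.0, 0.993, -0.116, 0.0]
contact_force: [0.3, 0.9, -0.2]
opening: 0.0583
grasp_force: 0.0
```

Run:
```python
from h import *
a=cv2.imread('pics/s0.png');b=cv2.imread('pics/t0.png')
print('side R by col',[a[160:182,u,2].mean().round() for u in range(172,192)])
for v in (162,166,170,174,178): print(v,a[v,175:190,2].tolist())
print('top');
for v in range(233,251): print(v,b[v,140:165,2].tolist())
c=cam('top');s=cam('side')
ft=cv2.cvtColor(c['pixels'],cv2.COLOR_RGB2BGR); 
A=cv2.resize(ft[122:212,245:345],None,fx=4,fy=4,interpolation=cv2.INTER_CUBIC)
B=cv2.resize(cv2.cvtColor(s['pixels'],cv2.COLOR_RGB2BGR)[185:280,255:380],None,fx=3.2,fy=3.2,interpolation=cv2.INTER_CUBIC)
C=cv2.resize(a[150:220,160:205],None,fx=5,fy=5,interpolation=cv2.INTER_CUBIC); D=cv2.resize(b[225:262,135:185],None,fx=7,fy=7,interpolation=cv2.INTER_CUBIC)
o=np.zeros((600,800,3),np.uint8)
for im,(y,x) in ((A,(0,0)),(B[:240],(360,0)),(C,(0,400)),(D,(350,410))): 
    h,w=im.shape[:2]; h=min(h,600-y);w=min(w,800-x);o[y:y+h,x:x+w]=im[:h,:w]
cv2.imwrite('pics/p2.png',o)
```

```text
side R by col [np.float64(126.0), np.float64(126.0), np.float64(126.0), np.float64(125.0), np.float64(123.0), np.float64(122.0), np.float64(125.0), np.float64(130.0), np.float64(134.0), np.float64(136.0), np.float64(137.0), np.float64(136.0), np.float64(131.0), np.float64(125.0), np.float64(121.0), np.float64(122.0), np.float64(125.0), np.float64(127.0), np.float64(128.0), np.float64(128.0)]
162 [120, 121, 127, 133, 137, 139, 140, 140, 136, 128, 121, 120, 120, 122, 121]
166 [124, 119, 121, 127, 133, 136, 136, 137, 134, 128, 122, 121, 124, 124, 126]
170 [127, 123, 120, 125, 130, 133, 135, 136, 135, 129, 123, 120, 123, 128, 131]
174 [131, 126, 120, 121, 127, 132, 135, 136, 136, 132, 126, 120, 121, 124, 127]
178 [125, 124, 120, 120, 124, 130, 132, 134, 134, 132, 127, 121, 120, 125, 128]
top
233 [121, 120, 123, 121, 123, 120, 122, 123, 122, 122, 125, 121, 123, 123, 119, 110, 106, 106, 109, 110, 110, 105, 109, 111, 107]
234 [120, 123, 120, 121, 119, 122, 122, 123, 122, 120, 124, 127, 121, 123, 114, 106, 107, 106, 108, 108, 107, 108, 106, 107, 110]
235 [114, 120, 120, 121, 119, 116, 119, 1
[... 1252 characters left out ...]
44, 130, 110, 101, 102, 95, 97, 101, 96, 97, 143, 177, 184, 138, 100]
246 [127, 125, 127, 125, 123, 127, 124, 120, 120, 114, 96, 102, 97, 95, 98, 95, 96, 93, 100, 110, 167, 183, 168, 119, 95]
247 [127, 124, 124, 129, 124, 124, 121, 116, 113, 109, 109, 101, 93, 107, 113, 128, 130, 148, 166, 170, 181, 166, 129, 99, 93]
248 [125, 123, 127, 128, 126, 124, 123, 125, 122, 119, 106, 105, 104, 101, 117, 159, 174, 176, 184, 166, 139, 116, 98, 89, 92]
249 [123, 125, 125, 124, 125, 124, 123, 122, 121, 122, 115, 103, 108, 107, 112, 131, 135, 134, 136, 118, 97, 91, 90, 88, 88]
250 [123, 121, 124, 124, 124, 127, 123, 121, 121, 125, 123, 115, 109, 109, 109, 112, 105, 105, 105, 104, 109, 107, 102, 107, 103]
```

View pics/p2.png

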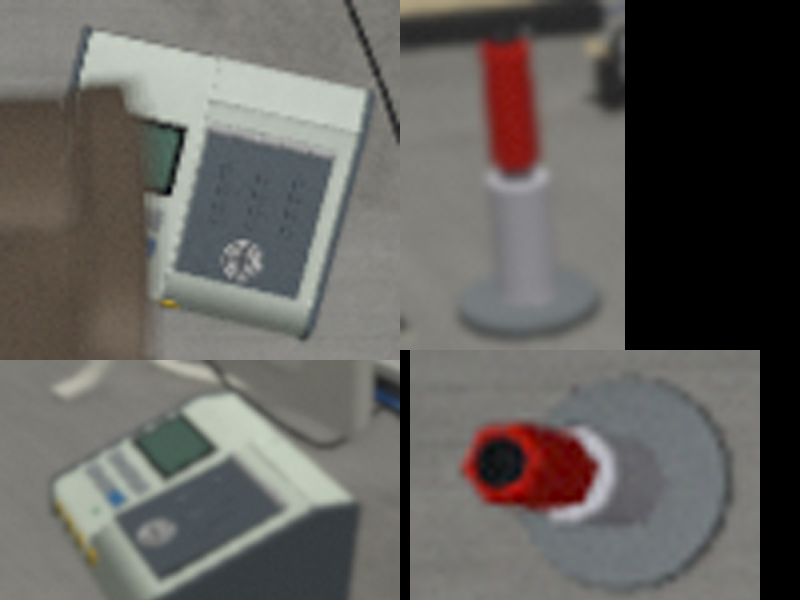

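The hatch is now down. The fastener mouth is at top (305.3,187) and side (303.4,238.8). In the top view a vertex of the handle's hexagon points left, turned about 6° counter-clockwise.

Run:
```python
from h import *
c=cam('top');s=cam('side')
print('mouth',tri(c,(305.3,187),s,(303.4,238.75)), onz(c,305.3,187,.0625), onz(s,303.4,238.75,.0625))
print('handle top', onz(c,146.5,240.7,.170))
go([.4955,.181,.235],down(np.radians(96.5)),15)
```

```text
mouth (array([ 0.64424652, -0.20336212,  0.05911456]), np.float64(0.0004003610603772288)) [ 0.64375166 -0.20304815  0.0625    ] [ 0.6405294  -0.20789801  0.0625    ]
handle top [0.4941711  0.18553096 0.17      ]
15 rows [0.068, -0.143, -0.016] [0.0, -0.0, -0.163] |shift|mm 19.1 deg 7.31
```

Call:
{"op": "drive_tool", "data": {
  "deltas": [
    [[0.068, -0.143, -0.03], [0, 0, -0.163], 0],
    [[0.068, -0.143, -0.03], [0, 0, -0.163], 0],
    [[0.068, -0.143, -0.03], [0, 0, -0.163], 0],
    [[0.068, -0.143, -0.03], [0, 0, -0.163], 0],
    [[0.068, -0.143, -0.03], [0, 0, -0.163], 0],
    [[0.068, -0.143, -0.03], [0, 0, -0.163], 0],
    [[0.068, -0.143, -0.03], [0, 0, -0.163], 0],
    [[0.068, -0.143, -0.03], [0, 0, -0.163], 0],
    [[0.068, -0.143, 0], [0, 0, -0.163], 0],
    [[0.068, -0.143, 0], [0, 0, -0.163], 0]
  ]
}}

```text
time: 5.8
position: [0.5684, 0.1181, 0.2339]
ee_rot: [0.0, 0.865, 0.501, 0.0]
contact_force: [-0.4, 0.0, 0.8]
opening: 0.0852
grasp_force: 0.0
```

Call:
{"op": "drive_tool", "data": {
  "deltas": [
    [[0.068, -0.143, 0], [0, 0, -0.163], 0],
    [[0.068, -0.143, 0], [0, 0, -0.163], 0],
    [[0.068, -0.143, 0], [0, 0, -0.163], 0],
    [[0.068, -0.143, 0], [0, 0, -0.163], 0],
    [[0.068, -0.143, 0], [0, 0, -0.163], 0],
    [[0, 0, 0], [0, 0, 0], 0]
  ]
}}

```text
time: 6.4
position: [0.4956, 0.1803, 0.2341]
ee_rot: [-0.0, 0.663, 0.749, -0.0]
contact_force: [0.4, 0.1, -0.0]
opening: 0.0857
grasp_force: 0.0
```

Run:
```python
from h import *
go([.495,.182,.11],down(np.radians(96.5)),1)
print(state()['qpos'].round(2))
s=cam('side');A=cv2.resize(s['pixels'][100:230,130:240],None,fx=4.5,fy=4.5,interpolation=cv2.INTER_CUBIC);save({'pixels':A},'p3')
```

```text
1 rows [0.014, -0.003, 1.034] [-0.001, -0.001, 0.01] |shift|mm 124.1 deg 0.44
[ 0.    0.34 -0.59  1.77  0.21  1.1  -0.53]
```

View pics/p3.png

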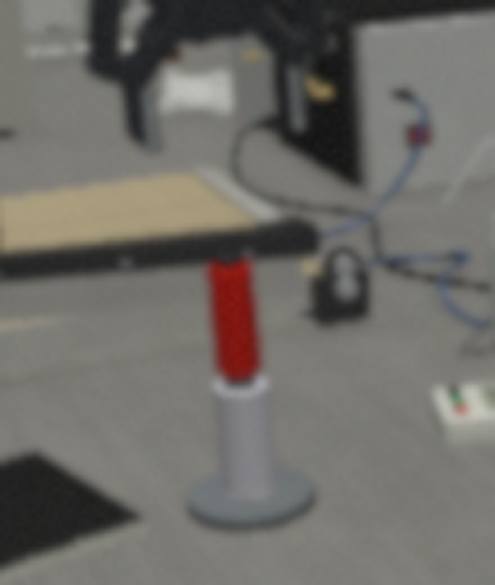

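The open fingers are centred over the handle, at about (222,140) in the crop against the handle axis at about 217. Descending.

Call:
{"op": "drive_tool", "data": {
  "deltas": [
    [[0.014, 0, 0.2], [0, 0, 0], 0],
    [[0, 0, 0.2], [0, 0, 0], 0],
    [[0, 0, 0.2], [0, 0, 0], 0],
    [[0, 0, 0.2], [0, 0, 0], 0],
    [[0, 0, 0.2], [0, 0, 0], 0],
    [[0, 0, 0.034], [0, 0, 0], 0],
    [[0, 0, 0], [0, 0, 0], 0]
  ]
}}

```text
time: 7.15
position: [0.4968, 0.1806, 0.1096]
ee_rot: [-0.0, 0.666, 0.746, -0.001]
contact_force: [0.6, 0.4, 0.2]
opening: 0.0854
grasp_force: 0.0
```

Call:
{"op": "drive_tool", "data": {
  "deltas": [
    [[0, 0, 0], [0, 0, 0], 1],
    [[0, 0, 0], [0, 0, 0], 1],
    [[0, 0, 0], [0, 0, 0], 1],
    [[0, 0, 0], [0, 0, 0], 1],
    [[0, 0, 0], [0, 0, 0], 1],
    [[0, 0, 0], [0, 0, 0], 1],
    [[0, 0, 0], [0, 0, 0], 1]
  ],
  "grip_force": 40
}}

```text
time: 7.85
position: [0.4965, 0.1817, 0.1107]
ee_rot: [0.0, 0.665, 0.747, 0.0]
contact_force: [-0.0, -1.0, 5.1]
opening: 0.0254
grasp_force: 42.3
```

Call:
{"op": "drive_tool", "data": {
  "deltas": [
    [[0, 0, -0.1], [0, 0, 0], 1],
    [[0, 0, -0.25], [0, 0, 0], 1],
    [[0, 0, -0.25], [0, 0, 0], 1],
    [[0, 0, -0.3], [0, 0, 0], 1],
    [[0, 0, -0.3], [0, 0, 0], 1],
    [[0, 0, 0], [0, 0, 0], 1]
  ],
  "grip_force": 70
}}

```text
time: 8.45
position: [0.498, 0.1832, 0.2594]
ee_rot: [0.002, 0.664, 0.747, 0.004]
contact_force: [-0.5, 1.0, -1.2]
opening: 0.0253
grasp_force: 68.5
```

Run:
```python
from h import *
s=cam('side');print(proj(s,[.335,-.52,.46]))
go([.335,-.458,.534],R.from_euler('x',-40,degrees=True)*down(np.radians(40)),20)
```

```text
[244.90208265  79.65002822]
20 rows [-0.312, 0.042, -0.031] [-0.017, -0.043, 0.06] |shift|mm 38.0 deg 3.42
```

Call:
{"op": "drive_tool", "data": {
  "deltas": [
    [[-0.312, 0.042, -0.031], [-0.017, -0.043, 0.06], 1],
    [[-0.312, 0.042, -0.031], [-0.017, -0.043, 0.06], 1],
    [[-0.312, 0.042, -0.031], [-0.017, -0.043, 0.06], 1],
    [[-0.312, 0.042, -0.031], [-0.017, -0.043, 0.06], 1],
    [[-0.312, 0.042, -0.031], [-0.017, -0.043, 0.06], 1],
    [[-0.312, 0.042, -0.031], [-0.017, -0.043, 0.06], 1],
    [[-0.312, 0.042, -0.031], [-0.017, -0.043, 0.06], 1],
    [[-0.312, 0.042, -0.031], [-0.017, -0.043, 0.06], 1],
    [[-0.312, 0.042, -0.031], [-0.017, -0.043, 0.06], 1],
    [[-0.312, 0.042, -0.031], [-0.017, -0.043, 0.06], 1]
  ]
}}

```text
time: 9.5
position: [0.5054, -0.1836, 0.348]
ee_rot: [0.169, 0.81, 0.558, -0.062]
contact_force: [0.6, -0.4, -1.2]
opening: 0.0252
grasp_force: 68.5
```

Call:
{"op": "drive_tool", "data": {
  "deltas": [
    [[-0.312, 0.042, -0.031], [-0.017, -0.043, 0.06], 1],
    [[-0.312, 0.042, -0.031], [-0.017, -0.043, 0.06], 1],
    [[-0.312, 0.042, -0.031], [-0.017, -0.043, 0.06], 1],
    [[-0.312, 0.042, -0.031], [-0.017, -0.043, 0.06], 1],
    [[-0.312, 0.042, -0.031], [-0.017, -0.043, 0.06], 1],
    [[-0.312, 0.042, -0.031], [-0.017, -0.043, 0.06], 1],
    [[-0.312, 0.042, -0.031], [-0.017, -0.043, 0.06], 1],
    [[-0.312, 0.042, -0.031], [-0.017, -0.043, 0.06], 1],
    [[-0.312, 0.042, -0.031], [-0.017, -0.043, 0.06], 1],
    [[-0.312, 0.042, -0.031], [-0.017, -0.043, 0.06], 1]
  ]
}}

```text
time: 10.5
position: [0.3341, -0.4603, 0.5325]
ee_rot: [0.322, 0.882, 0.322, -0.118]
contact_force: [0.9, -0.2, -1.3]
opening: 0.0253
grasp_force: 68.5
```

Run:
```python
from h import *
go([.335,-.458,.534],R.from_euler('x',-40,degrees=True)*down(np.radians(40)),1)
s=cam('side');st=state();Rt=rot(st['ee_rot']);tip=st['position']+Rt.apply([0,0,.096]);u,v=proj(s,tip)
print(st['qpos'].round(2),tip,u,v, 'tool x,y dirs px',proj(s,tip+Rt.apply([.01,0,0]))-[u,v],proj(s,tip+Rt.apply([0,.01,0]))-[u,v])
u,v=int(u),int(v);A=s['pixels'][max(v-55,0):v+35,u-50:u+50]
save({'pixels':cv2.resize(A,None,fx=6,fy=6,interpolation=cv2.INTER_CUBIC)},'p4')
```

```text
1 rows [0.01, -0.0, -0.022] [0.002, 0.003, 0.002] |shift|mm 2.9 deg 0.18
[ 0.54 -0.05 -0.07  1.65  0.65  1.25 -0.53] [ 0.32938063 -0.52611638  0.46344819] 242.07115046765117 76.3196306871908 tool x,y dirs px [5.91333584 4.24637505] [10.80083927 -6.59248677]
```

View pics/p4.png

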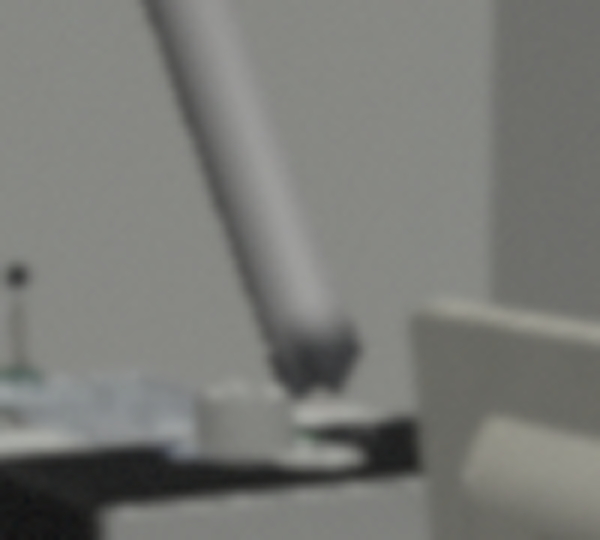

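The bit shows at crop (312,375), but the view is too oblique to read the cross. I'll tilt it more toward the camera.

Run:
```python
from h import *
st=state();Rt=rot(st['ee_rot']);z=Rt.apply([0,0,1]);w=np.array([-.35,-.85,-.38]);w/=np.linalg.norm(w)
ax=np.cross(z,w);a=np.arcsin(np.linalg.norm(ax));print(np.degrees(a));d=R.from_rotvec(ax/np.linalg.norm(ax)*a)
go(np.array([.335,-.52,.45])-.1*w,d*Rt,6)
```

```text
32.15276693209787
6 rows [0.095, -0.022, 0.002] [-0.02, -0.117, -0.0] |shift|mm 11.7 deg 5.36
```

Call:
{"op": "drive_tool", "data": {
  "deltas": [
    [[0.095, -0.022, 0.002], [-0.02, -0.117, 0], 1],
    [[0.095, -0.022, 0.002], [-0.02, -0.117, 0], 1],
    [[0.095, -0.022, 0.002], [-0.02, -0.117, 0], 1],
    [[0.095, -0.022, 0.002], [-0.02, -0.117, 0], 1],
    [[0.095, -0.022, 0.002], [-0.02, -0.117, 0], 1],
    [[0.095, -0.022, 0.002], [-0.02, -0.117, 0], 1],
    [[0, 0, 0], [0, 0, 0], 1]
  ]
}}

```text
time: 11.25
position: [0.3781, -0.4277, 0.4795]
ee_rot: [0.437, 0.8, 0.232, -0.34]
contact_force: [-0.8, 0.4, -1.8]
opening: 0.0249
grasp_force: 68.5
```

Run:
```python
from h import *
s=cam('side');st=state();Rt=rot(st['ee_rot']);p=st['position']
for L in (.02,.096,.104): print(L,proj(s,p+Rt.apply([0,0,L])))
tip=p+Rt.apply([0,0,.096]);u,v=proj(s,tip)
print(st['qpos'].round(2),tip,Rt.apply([0,0,1]), 'tool x,y dirs px',proj(s,tip+Rt.apply([.006,0,0]))-[u,v],proj(s,tip+Rt.apply([0,.006,0]))-[u,v])
u,v=int(u),int(v);print(u-35,max(v-35,0));A=s['pixels'][max(v-35,0):v+35,u-35:u+35]
A=cv2.resize(A,None,fx=8,fy=8,interpolation=cv2.INTER_CUBIC).astype(float);A=np.clip((A-40)*1.6,0,255).astype(np.uint8)
save({'pixels':A},'p5')
```

```text
0.02 [241.27921164  55.20815919]
0.096 [250.08285862  97.41930936]
0.104 [251.17973716 102.67855075]
[ 0.31  0.25 -0.23  1.79  1.13  1.66 -1.18] [ 0.34457914 -0.5105693   0.44396963] [-0.33996661 -0.85640684 -0.38857435] tool x,y dirs px [3.9044559  4.82777438] [ 5.85539277 -3.85526164]
215 62
```

View pics/p5.png

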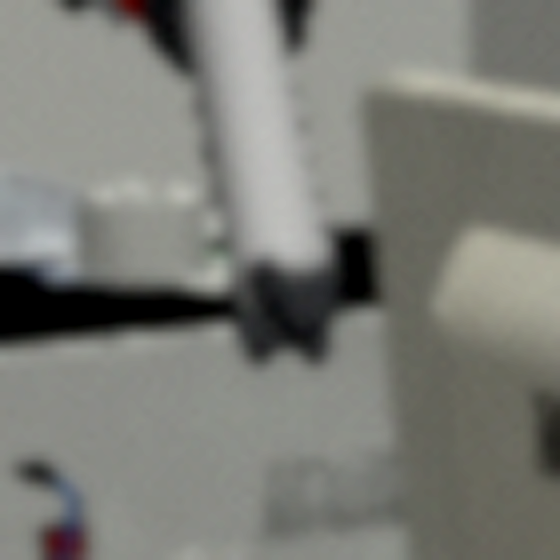

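The bit is at crop (288,320), with cross arms at roughly (260,360) and (315,355). I'll come closer and read it numerically.

Run:
```python
from h import *
go([.324,-.534,.52],rot(state()['ee_rot']),4)
```

```text
4 rows [-0.15, 0.083, 0.195] [0.0, 0.0, 0.0] |shift|mm 31.1 deg 0.0
```

Call:
{"op": "drive_tool", "data": {
  "deltas": [
    [[-0.15, 0.083, 0.195], [0, 0, 0], 1],
    [[-0.15, 0.083, 0.195], [0, 0, 0], 1],
    [[-0.15, 0.083, 0.195], [0, 0, 0], 1],
    [[-0.15, 0.083, 0.195], [0, 0, 0], 1],
    [[0, 0, 0], [0, 0, 0], 1],
    [[0, 0, 0], [0, 0, 0], 1]
  ]
}}

```text
time: 11.9
position: [0.3207, -0.5348, 0.5239]
ee_rot: [0.438, 0.802, 0.227, -0.337]
contact_force: [0.8, 0.7, -1.5]
opening: 0.0252
grasp_force: 68.6
```

Run:
```python
from h import *
s=cam('side');st=state();Rt=rot(st['ee_rot']);p=st['position'];print(p)
for L in (.02,.096,.104): print(L,proj(s,p+Rt.apply([0,0,L])))
tip=p+Rt.apply([0,0,.096]);u,v=proj(s,tip)
print('tool x,y px',proj(s,tip+Rt.apply([.006,0,0]))-[u,v],proj(s,tip+Rt.apply([0,.006,0]))-[u,v])
u,v=int(u),int(v);print(u-24,v-14)
g=cv2.cvtColor(s['pixels'],cv2.COLOR_RGB2GRAY)
print(g[v-14:v+26,u-24:u+24].min(),np.median(g[v-14:v+26,u-24:u+24]))
for r in range(v-14,v+28): print(r,''.join('%3d'%(x//2) for x in g[r,u-22:u+24]))
A=cv2.resize(s['pixels'][max(v-30,0):v+40,u-35:u+35],None,fx=8,fy=8,interpolation=cv2.INTER_CUBIC)
save({'pixels':A},'p6')
```

```text
[ 0.32187075 -0.53410143  0.52313417]
0.02 [238.50764164  -2.31799096]
0.096 [252.4670476   52.41604854]
0.104 [254.39136073  59.96117122]
tool x,y px [6.47159803 8.84954894] [ 9.78193037 -7.00227644]
228 38
43 134.0
38  67 68 67 67 67 64 57 51 53 58 62 66 69 72 74 76 78 78 79 79 79 78 77 76 76 73 71 68 64 64 66 67 67 67 67 67 67 67 67 67 67 67 66 63 58 56
39  67 67 67 67 67 65 59 54 53 57 61 65 68 72 74 76 76 77 79 79 79 79 78 77 76 74 71 67 62 62 65 67 68 67 67 67 68 67 67 67 67 67 66 63 59 55
40  67 67 67 67 67 66 62 57 54 56 61 65 68 71 73 73 74 76 78 79 80 80 78 77 76 74 72 68 64 62 65 67 67 68 67 67 67 67 67 67 68 67 66 62 58 55
41  67 68 67 67 67 67 64 58 53 56 60 63 67 68 69 67 67 71 75 78 80 80 79 77 75 73 72 69 65 62 63 66 67 67 67 67 67 67 67 67 67 67 66 62 59 56
42  68 67 68 68 67 67 64 57 53 55 59 62 63 63 60 55 55 63 71 78 79 79 78 76 73 71 69 66 62 58 60 65 67 67 67 67 67 67 67 67 68 67 66 62 58 56
43  67 67 67 67 67 67 64 57 52 54 57 59 58 53 47 41 42 52 64 71 74 74 73 71 70 67 65 60 55 53 59 65 67 67 67 67 67 68 67 67 67 67 66 63 59 55
44  67 68 68 68 67 67 64 59 54 
[... 4380 characters left out ...]
 67 68 67 67 67 67 67 68 67 67 68 67 68 67 68 68 68 68 67 67 67 68 67 68 68 68 66 62 59 53 52 52 53 52 53 53 54 55 55 56 57 57 59 62
76  67 68 67 68 68 68 68 68 67 68 67 67 67 67 68 68 68 68 68 67 67 68 68 68 67 68 67 68 67 63 58 53 52 51 52 52 52 52 52 52 52 52 52 52 53 55
77  68 68 67 67 68 67 68 68 67 68 68 67 68 68 68 67 67 67 67 67 67 67 67 68 67 68 68 67 68 64 58 53 52 52 52 52 52 52 51 52 51 52 51 51 51 51
78  67 68 68 68 67 68 67 67 68 68 68 68 68 67 67 68 67 68 68 67 67 67 67 67 68 67 67 67 67 64 59 54 52 52 52 52 52 52 52 52 51 51 51 51 51 51
79  68 68 67 67 67 68 67 68 67 68 67 67 67 67 67 68 67 67 67 68 67 68 68 68 68 68 67 68 67 65 60 55 52 52 52 51 52 53 52 51 51 52 51 51 51 51
```

The bit's arms lie along the tool's x and y axes: the measured arm vectors are (9,-5) and (4.5,7) px, against (8.5,-6) and (5.6,7.5) expected. So the cross is aligned with the gripper. I'll spin a half turn to measure how far the tip sits off the tool axis.

Run:
```python
from h import *
s=cam('side');np.save('spinA.npy',s['pixels']);st=state();np.savez('spinA_st.npz',p=st['position'],q=st['ee_rot'])
```

Call:
{"op": "drive_tool", "data": {
  "deltas": [
    [[0, 0, 0], [0, 0, -0.19], 1],
    [[0, 0, 0], [0, 0, -0.19], 1],
    [[0, 0, 0], [0, 0, -0.19], 1],
    [[0, 0, 0], [0, 0, -0.19], 1],
    [[0, 0, 0], [0, 0, -0.19], 1],
    [[0, 0, 0], [0, 0, -0.19], 1],
    [[0, 0, 0], [0, 0, -0.19], 1],
    [[0, 0, 0], [0, 0, -0.19], 1],
    [[0, 0, 0], [0, 0, -0.19], 1],
    [[0, 0, 0], [0, 0, -0.19], 1]
  ]
}}

```text
time: 13.0
position: [0.3238, -0.5333, 0.5217]
ee_rot: [0.091, 0.43, 0.714, -0.545]
contact_force: [-0.9, 0.2, -0.9]
opening: 0.0252
grasp_force: 68.5
```

Call:
{"op": "drive_tool", "data": {
  "deltas": [
    [[0, 0, 0], [0, 0, -0.19], 1],
    [[0, 0, 0], [0, 0, -0.19], 1],
    [[0, 0, 0], [0, 0, -0.19], 1],
    [[0, 0, 0], [0, 0, -0.19], 1],
    [[0, 0, 0], [0, 0, -0.19], 1],
    [[0, 0, 0], [0, 0, -0.19], 1],
    [[0, 0, 0], [0, 0, -0.19], 1],
    [[0, 0, 0], [0, 0, -0.19], 1],
    [[0, 0, 0], [0, 0, -0.19], 1],
    [[0, 0, 0], [0, 0, -0.19], 1]
  ]
}}

```text
time: 14.0
position: [0.3238, -0.5333, 0.5216]
ee_rot: [-0.303, -0.169, 0.816, -0.462]
contact_force: [0.1, 0.7, -1.5]
opening: 0.025
grasp_force: 68.5
```

Call:
{"op": "drive_tool", "data": {
  "deltas": [
    [[0, 0, 0], [0, 0, -0.19], 1],
    [[0, 0, 0], [0, 0, -0.01], 1],
    [[0, 0, 0], [0, 0, 0], 1],
    [[0, 0, 0], [0, 0, 0], 1]
  ]
}}

```text
time: 14.4
position: [0.3231, -0.5339, 0.5217]
ee_rot: [-0.337, -0.228, 0.801, -0.439]
contact_force: [0.5, 0.7, -1.5]
opening: 0.0249
grasp_force: 68.5
```

Run:
```python
from h import *
s=cam('side');st=state();a=np.load('spinA.npy');z=np.load('spinA_st.npz')
RA=rot(z['q']);RB=rot(st['ee_rot']);print('q',st['qpos'].round(2))
tA=proj(s,z['p']+RA.apply([0,0,.099]));tB=proj(s,st['position']+RB.apply([0,0,.099]));print('pred',tA,tB, 'z axes',RA.apply([0,0,1]),RB.apply([0,0,1]))
t=a[40:70,236:268]
m=cv2.matchTemplate(s['pixels'][15:100,206:300],t,cv2.TM_CCOEFF_NORMED);_,mx,_,l=cv2.minMaxLoc(m)
x,y=l;sub=lambda f,g,h:(f-h)/(2*(f-2*g+h))
dx=x+sub(m[y,x-1],m[y,x],m[y,x+1])+206-236;dy=y+sub(m[y-1,x],m[y,x],m[y+1,x])+15-40
print('score',mx,'shift',dx,dy)
d=np.array([dx,dy])-(tB-tA)   # due to offset: -2*o in RA frame
J=np.stack([proj(s,z['p']+RA.apply([*o,.099]))-tA for o in ([.001,0],[0,.001])],1)
print('offset mm tool x,y (spin A)',np.linalg.solve(J,-d/2))
```

```text
q [ 0.55  0.19 -0.24  1.76  1.22  1.5   2.13]
pred [254.37836514  56.30087872] [254.96514624  57.94421055] z axes [-0.33891903 -0.85671986 -0.3887994 ] [-0.33981696 -0.85663869 -0.38819402]
score 0.9910826086997986 shift -4.189728 -9.167326
offset mm tool x,y (spin A) [ 3.12353959 -0.63198386]
```

Run:
```python
from h import *
c=cam('top');s=cam('side')
print('side handle mid', proj(s,[.4956,.1847,.131]),'obs 181.6 170.3')
print('top handle top', proj(c,[.4956,.1847,.170]),'obs 146.5 240.7')
print('top foot', proj(c,[.4956,.1847,.01]),'obs 166 243')
# mouth with corrections, translation bias model of side (2mm right shift)
for b in ((0,0),(2,0)):
    for tb in ((0,0),(-.5,.5)):
        print(b,tb,tri(c,(305.3+tb[0],187-tb[1]),s,(303.4+b[0],238.75+b[1])))
# hatch yaw from top
T=lambda u,v,z:onz(c,245+u/4,122+v/4,z)
for p,q in ((T(175,272,.05),T(298,298,.05)),(T(207,130,.09),T(335,157,.09)),(T(88,28,.097),T(372,92,.097)),(T(35,275,.038),T(305,338,.038))):
    d=p-q;print('yaw',np.degrees(np.arctan2(-d[0],d[1])))
A=cv2.cvtColor(c['pixels'],cv2.COLOR_RGB2GRAY); 
# current view of hatch: refined line angles
hs=cv2.cvtColor(c['pixels'],cv2.COLOR_RGB2HSV);reg=np.zeros(A.shape,np.uint8);reg[140:205,280:340]=255
m=((A<115)&(reg>0)).astype(np.uint8);n,l,stt,ce=cv2.connectedComponentsWithStats(m)
i=1+np.argmax(stt[1:,4]);cn,_=cv2.findContours((l==i).astype(np.uint8),cv2.RETR_EXTERNAL,cv2.CHAIN_APPROX_NONE);print(stt[i],cv2.minAreaRect(cn[0]))
b=A[176:200,294:318];print((b>120).sum());ys,xs=np.nonzero(b>120);print('bright head',xs.mean()+294,ys.mean()+176)
ys,xs=np.nonzero(((A>105)&(reg>0))[176:200,294:318]);
```

```text
side handle mid [182.20554632 169.94998905] obs 181.6 170.3
top handle top [146.88609122 240.08783719] obs 146.5 240.7
top foot [164.37910211 243.1897395 ] obs 166 243
(0, 0) (0, 0) (array([ 0.64424652, -0.20336212,  0.05911456]), np.float64(0.0004003610603772288))
(0, 0) (-0.5, 0.5) (array([ 0.64559013, -0.20203403,  0.05809672]), np.float64(0.000937941960864005))
(2, 0) (0, 0) (array([ 0.64632263, -0.2045632 ,  0.05861335]), np.float64(0.004042715443179375))
(2, 0) (-0.5, 0.5) (array([ 0.64767468, -0.20323517,  0.05758936]), np.float64(0.0035155677041417417))
yaw -12.267183485116433
yaw -12.586044791778653
yaw -13.593940737340706
yaw -13.408819927701451
[ 289  155   39   42 1081] ((308.0224609375, 175.23593139648438), (32.3797721862793, 35.97752380371094), 12.994616508483887)
172
bright head 304.9244186046512 193.17441860465115
```

```bash
cat >> h.py <<'E'
LY=-.227; OFF=np.array([.0031,-.0006,.0967]); M0=np.array([.6442,-.2034,.0605])
def hat(th,spin): return down(LY,np.radians(25)-th,spin)
def tcp_for(tip,Rt): return np.array(tip)-Rt.apply(OFF)
def tip_now(s=None):
    s=s or state(); return s['position']+rot(s['ee_rot']).apply(OFF)
E
python3 - <<'E'
from h import *
for sp in (-90,-180):
    Rt=hat(.053,np.radians(sp));tip=M0-Rt.apply([0,0,.03]);print(sp,tip);go(tcp_for(tip,Rt),Rt,24)
E
```

```text
-90 [ 0.63326746 -0.20087479  0.0883227 ]
24 rows [-0.005, 0.264, 0.035] [-0.087, -0.002, 0.115] |shift|mm 32.0 deg 6.48
-180 [ 0.63326746 -0.20087479  0.0883227 ]
24 rows [-0.144, 0.157, 0.03] [-0.048, -0.05, 0.048] |shift|mm 25.9 deg 3.79
```

Call:
{"op": "drive_tool", "data": {
  "deltas": [
    [[-0.144, 0.157, 0.03], [-0.048, -0.05, 0.048], 1],
    [[-0.144, 0.157, 0.03], [-0.048, -0.05, 0.048], 1],
    [[-0.144, 0.157, 0.03], [-0.048, -0.05, 0.048], 1],
    [[-0.144, 0.157, 0.03], [-0.048, -0.05, 0.048], 1],
    [[-0.144, 0.157, 0.03], [-0.048, -0.05, 0.048], 1],
    [[-0.144, 0.157, 0.03], [-0.048, -0.05, 0.048], 1],
    [[-0.144, 0.157, 0.03], [-0.048, -0.05, 0.048], 1],
    [[-0.144, 0.157, 0.03], [-0.048, -0.05, 0.048], 1],
    [[-0.144, 0.157, 0.03], [-0.048, -0.05, 0.048], 1],
    [[-0.144, 0.157, 0.03], [-0.048, -0.05, 0.048], 1]
  ]
}}

```text
time: 15.55
position: [0.3627, -0.418, 0.299]
ee_rot: [-0.126, -0.089, 0.946, -0.284]
contact_force: [0.1, -0.9, -1.9]
opening: 0.025
grasp_force: 68.6
```

Run:
```python
from h import *
Rt=hat(.053,-np.pi);tip=M0-Rt.apply([0,0,.03]);go(tcp_for(tip,Rt),Rt,14);print(state()['qpos'].round(2),tip_now())
```

```text
14 rows [-0.143, 0.158, 0.03] [-0.048, -0.051, 0.047] |shift|mm 25.8 deg 3.77
[ 0.6   0.23 -0.29  1.9   0.77  1.17  1.7 ] [ 0.34184296 -0.47287481  0.22210437]
```

Call:
{"op": "drive_tool", "data": {
  "deltas": [
    [[-0.143, 0.158, 0.03], [-0.048, -0.051, 0.047], 1],
    [[-0.143, 0.158, 0.03], [-0.048, -0.051, 0.047], 1],
    [[-0.143, 0.158, 0.03], [-0.048, -0.051, 0.047], 1],
    [[-0.143, 0.158, 0.03], [-0.048, -0.051, 0.047], 1],
    [[-0.143, 0.158, 0.03], [-0.048, -0.051, 0.047], 1],
    [[-0.143, 0.158, 0.03], [-0.048, -0.051, 0.047], 1],
    [[-0.143, 0.158, 0.03], [-0.048, -0.051, 0.047], 1],
    [[-0.143, 0.158, 0.03], [-0.048, -0.051, 0.047], 1],
    [[-0.143, 0.158, 0.03], [-0.048, -0.051, 0.047], 1]
  ]
}}

```text
time: 16.45
position: [0.4993, -0.2713, 0.1882]
ee_rot: [0.079, 0.04, 0.989, -0.118]
contact_force: [0.7, -0.8, -1.2]
opening: 0.0251
grasp_force: 68.5
```

Run:
```python
from h import *
Rt=hat(.053,-np.pi);tip=M0-Rt.apply([0,0,.03]);go(tcp_for(tip,Rt),Rt,5);print(state()['qpos'].round(2),tip_now())
```

```text
5 rows [-0.144, 0.157, 0.031] [-0.047, -0.05, 0.047] |shift|mm 25.9 deg 3.74
[ 0.59  0.3  -0.38  1.96  0.46  0.75  1.41] [ 0.51039459 -0.29476319  0.09501121]
```

Call:
{"op": "drive_tool", "data": {
  "deltas": [
    [[-0.144, 0.157, 0.02], [-0.047, -0.05, 0.047], 1],
    [[-0.144, 0.157, 0.02], [-0.047, -0.05, 0.047], 1],
    [[-0.144, 0.157, 0.03], [-0.047, -0.05, 0.047], 1],
    [[-0.144, 0.157, 0.04], [-0.047, -0.05, 0.047], 1],
    [[-0.144, 0.157, 0.045], [-0.047, -0.05, 0.047], 1],
    [[0, 0, 0], [0, 0, 0], 1],
    [[0, 0, 0], [0, 0, 0], 1]
  ]
}}

```text
time: 17.15
position: [0.5999, -0.1931, 0.179]
ee_rot: [0.188, 0.11, 0.976, -0.023]
contact_force: [-0.7, 0.3, -0.6]
opening: 0.0249
grasp_force: 68.5
```

Run:
```python
from h import *
Rt=hat(.053,-np.pi);tip=M0-Rt.apply([0,0,.012]);go(tcp_for(tip,Rt),Rt,2);print(state()['qpos'].round(2),tip_now())
```

```text
2 rows [-0.004, 0.002, 0.076] [-0.002, -0.002, 0.001] |shift|mm 9.1 deg 0.12
[ 0.56  0.35 -0.43  1.96  0.34  0.5   1.26] [ 0.63195195 -0.2013289   0.08811682]
```

Move to a 12 mm hover, then check the tip against the head in the side camera (and the top one if it can be seen).

Call:
{"op": "drive_tool", "data": {
  "deltas": [
    [[-0.004, 0.002, 0.076], [-0.002, -0.002, 0.001], 1],
    [[-0.004, 0.002, 0.076], [-0.002, -0.002, 0.001], 1],
    [[0, 0, 0], [0, 0, 0], 1],
    [[0, 0, 0], [0, 0, 0], 1]
  ]
}}

```text
time: 17.55
position: [0.6077, -0.1941, 0.1622]
ee_rot: [0.19, 0.111, 0.975, -0.021]
contact_force: [-0.5, 0.2, -0.2]
opening: 0.0255
grasp_force: 68.5
```

Run:
```python
from h import *
s=cam('side');c=cam('top');t=tip_now();print('tip',t,'err',t-(M0-hat(.053,-np.pi).apply([0,0,.012])))
print('proj tip side',proj(s,t),'mouth',proj(s,M0),'top tip',proj(c,t),'mouth',proj(c,M0))
A=cv2.resize(s['pixels'][195:260,265:345],None,fx=6,fy=6,interpolation=cv2.INTER_CUBIC)
B=cv2.resize(c['pixels'][160:215,270:340],None,fx=4,fy=4,interpolation=cv2.INTER_CUBIC)
o=np.zeros((390,770,3),np.uint8);o[:390,:480]=A;o[:220,485:765]=B;save({'pixels':o},'p7')
```

```text
tip [ 0.64053472 -0.20204367  0.07203784] err [0.00070773 0.00034625 0.00040876]
proj tip side [302.06806013 233.96228788] mouth [303.50708212 238.2198418 ] top tip [305.37447282 187.48535631] mouth [305.33903174 186.98160645]
```

View pics/p7.png

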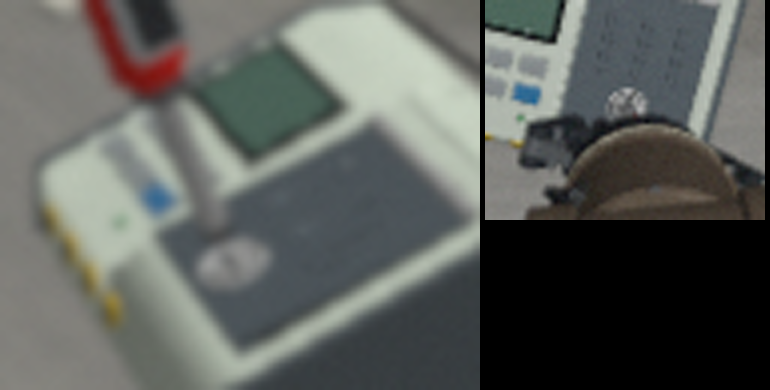

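The side view shows the tip just above the head: tip at crop (215,238), head centre (233,263). I'll measure the driver's silhouette by differencing against an earlier frame.

Run:
```python
from h import *
s=cam('side');a=np.load('spinA.npy').astype(int)
acc=s['pixels'].astype(int)
d=np.abs(acc-a).max(2);st=state();Rt=rot(st['ee_rot']);P=st['position']
print('bg clean?',np.median(d[230:260,320:340]))
m=d>10
for v in range(212,242):
    w=np.nonzero(m[v,285:320])[0]+285
    # weighted centroid
    ww=d[v,285:320]*(d[v,285:320]>6); 
    L=None
    print(v,(w.min(),w.max(),round((w.min()+w.max())/2,1)) if len(w) else None, end='; ')
print()
for L in (.03,.05,.07,.0967): print(L,proj(s,P+Rt.apply([OFF[0],OFF[1],L])).round(1))
# head ellipse from background
g=cv2.cvtColor(a.astype(np.uint8),cv2.COLOR_RGB2GRAY)
b=g[229:249,292:316];mm=(b>np.median(b)+25)
n,l,stt,ce=cv2.connectedComponentsWithStats(mm.astype(np.uint8));
for i in range(1,n):
  if stt[i,4]>15: print(stt[i],ce[i]+[292,229])
for v in range(231,247): print(v,g[v,294:315].tolist())
```

```text
bg clean? 4.0
212 (np.int64(289), np.int64(296), np.float64(292.5)); 213 (np.int64(290), np.int64(296), np.float64(293.0)); 214 (np.int64(290), np.int64(296), np.float64(293.0)); 215 (np.int64(291), np.int64(297), np.float64(294.0)); 216 (np.int64(291), np.int64(297), np.float64(294.0)); 217 (np.int64(292), np.int64(297), np.float64(294.5)); 218 (np.int64(292), np.int64(297), np.float64(294.5)); 219 (np.int64(293), np.int64(297), np.float64(295.0)); 220 (np.int64(293), np.int64(297), np.float64(295.0)); 221 (np.int64(294), np.int64(297), np.float64(295.5)); 222 (np.int64(294), np.int64(297), np.float64(295.5)); 223 (np.int64(295), np.int64(298), np.float64(296.5)); 224 (np.int64(295), np.int64(298), np.float64(296.5)); 225 (np.int64(295), np.int64(300), np.float64(297.5)); 226 (np.int64(295), np.int64(301), np.float64(298.0)); 227 (np.int64(295), np.int64(301), np.float64(298.0)); 228 (np.int64(296), np.int64(300), np.float64(298.0)); 229 (np.int64(296), np.int64(303), np.float64(299.5)); 230 (np.int64(297), np.int64(303), np.float64(300.0)); 231 (np.int64(298), np.int64(303), np.flo
[... 1329 characters left out ...]
102, 86, 78, 78, 79, 77]
240 [127, 101, 86, 94, 119, 130, 128, 128, 124, 117, 116, 124, 123, 118, 104, 91, 82, 78, 79, 77, 77]
241 [144, 122, 97, 93, 107, 114, 116, 117, 118, 115, 114, 115, 113, 103, 91, 82, 78, 78, 80, 79, 78]
242 [154, 140, 113, 95, 92, 98, 103, 106, 109, 108, 106, 102, 95, 87, 80, 78, 77, 78, 78, 77, 78]
243 [159, 153, 132, 106, 87, 87, 89, 90, 90, 92, 89, 86, 82, 79, 78, 78, 77, 78, 77, 78, 77]
244 [157, 159, 147, 123, 99, 83, 81, 79, 78, 77, 79, 79, 78, 77, 77, 78, 78, 77, 77, 77, 76]
245 [155, 160, 158, 145, 120, 93, 80, 78, 78, 77, 77, 77, 77, 79, 77, 79, 78, 77, 79, 77, 75]
246 [149, 157, 162, 157, 138, 111, 88, 79, 77, 77, 77, 78, 77, 78, 77, 79, 77, 77, 76, 74, 72]
```

```bash
sed -i 's/M0=np.array(.*/M0=np.array([.6452,-.2040,.0605])/' h.py
python3 - <<'E'
from h import *
Rt=hat(.053,-np.pi)
for h in (.006,0): go(tcp_for(M0-Rt.apply([0,0,h]),Rt),Rt,1)
E
```

```text
1 rows [-0.003, -0.006, 0.056] [0.002, 0.003, 0.0] |shift|mm 6.8 deg 0.15
1 rows [-0.002, -0.006, 0.106] [0.002, 0.003, 0.0] |shift|mm 12.7 deg 0.15
```

Call:
{"op": "drive_tool", "data": {
  "deltas": [
    [[-0.003, -0.006, 0.056], [0, 0, 0], 1],
    [[0, 0, 0.02], [0, 0, 0], 1],
    [[0, 0, 0], [0, 0, 0], 1]
  ]
}}

```text
time: 18.0
position: [0.6114, -0.1956, 0.1539]
ee_rot: [0.19, 0.111, 0.975, -0.021]
contact_force: [0.4, -0.1, -1.1]
opening: 0.025
grasp_force: 68.5
```

Call:
{"op": "drive_tool", "data": {
  "deltas": [
    [[0, 0, 0.016], [0, 0, 0], 1],
    [[0, 0, 0], [0, 0, 0], 1]
  ]
}}

```text
time: 18.2
position: [0.6123, -0.1957, 0.1525]
ee_rot: [0.19, 0.111, 0.975, -0.021]
contact_force: [0.3, -0.2, -1.7]
opening: 0.025
grasp_force: 68.5
```

Call:
{"op": "drive_tool", "data": {
  "deltas": [
    [[0, 0, 0.016], [0, 0, 0], 1],
    [[0, 0, 0], [0, 0, 0], 1]
  ]
}}

```text
time: 18.4
position: [0.613, -0.1958, 0.1508]
ee_rot: [0.19, 0.111, 0.975, -0.021]
contact_force: [-0.0, 0.5, -1.3]
opening: 0.0257
grasp_force: 68.5
```

```bash
cat >> h.py <<'E'
def rep():
    S=[state()]; s=S[0]; Rt=hat(.053,-np.pi); t=tip_now(s)-M0
    print('tip-mouth in tool axes mm',(Rt.inv().apply(t)*1e3).round(2),'F tool',rot(s['ee_rot']).inv().apply(s['contact_force']).round(1),'T',rot(s['ee_rot']).inv().apply(s['wrist_torque']).round(2),'angerr deg',np.degrees((Rt.inv()*rot(s['ee_rot'])).as_rotvec()).round(2),'t',s['time'])
E
python3 -c "
from h import *
rep()"
```

```text
tip-mouth in tool axes mm [-0.06  0.3   0.56] F tool [0.6 0.4 1.2] T [-0.05  0.5   0.03] angerr deg [-0.1  -0.11 -0.01] t 18.4
```

Call:
{"op": "drive_tool", "data": {
  "deltas": [
    [[0, 0, 0.016], [0, 0, 0], 1],
    [[0, 0, 0], [0, 0, 0], 1]
  ]
}}

```text
time: 18.6
position: [0.6139, -0.1958, 0.149]
ee_rot: [0.19, 0.111, 0.975, -0.021]
contact_force: [-0.3, -0.1, -1.7]
opening: 0.0254
grasp_force: 68.6
```

Call:
{"op": "drive_tool", "data": {
  "deltas": [
    [[0, 0, 0.012], [0, 0, 0], 1],
    [[0, 0, 0], [0, 0, 0], 1]
  ]
}}

```text
time: 18.8
position: [0.6144, -0.1959, 0.1477]
ee_rot: [0.19, 0.111, 0.975, -0.021]
contact_force: [1.3, 1.0, -1.6]
opening: 0.0252
grasp_force: 68.5
```

```bash
python3 -c "
from h import *
rep()"
```

```text
tip-mouth in tool axes mm [-0.19  0.5   3.9 ] F tool [-0.3  1.3  1.9] T [-0.37  0.44 -0.  ] angerr deg [-0.11 -0.12 -0.02] t 18.8
```

Call:
{"op": "drive_tool", "data": {
  "deltas": [
    [[0, 0, 0.012], [0, 0, 0], 1],
    [[0, 0, 0], [0, 0, 0], 1]
  ]
}}

```text
time: 19.0
position: [0.6149, -0.1961, 0.1466]
ee_rot: [0.19, 0.111, 0.975, -0.021]
contact_force: [-0.3, 2.6, 0.6]
opening: 0.0253
grasp_force: 68.8
```

```bash
python3 -c "
from h import *
rep()"
```

```text
tip-mouth in tool axes mm [-0.28  0.43  5.19] F tool [ 0.6  2.5 -0.9] T [-0.5   0.48 -0.01] angerr deg [-0.1  -0.13 -0.01] t 19.0
```

Call:
{"op": "drive_tool", "data": {
  "deltas": [
    [[0, 0, 0.012], [0, 0, 0], 1],
    [[0, 0, 0], [0, 0, 0], 1]
  ]
}}

```text
time: 19.2
position: [0.6155, -0.1963, 0.1453]
ee_rot: [0.191, 0.111, 0.975, -0.021]
contact_force: [-2.0, 2.4, 2.7]
opening: 0.0252
grasp_force: 69.1
```

```bash
python3 -c "
from h import *
rep()"
```

```text
tip-mouth in tool axes mm [-0.43  0.42  6.55] F tool [ 1.3  1.9 -3.5] T [-0.56  0.58  0.05] angerr deg [-0.1  -0.14 -0.01] t 19.2
```

Call:
{"op": "drive_tool", "data": {
  "deltas": [
    [[0.003, 0.006, 0], [0, 0, 0], 1],
    [[0, 0, 0], [0, 0, 0], 1]
  ]
}}

```text
time: 19.4
position: [0.6153, -0.196, 0.1453]
ee_rot: [0.191, 0.111, 0.975, -0.021]
contact_force: [-0.5, -0.2, 2.6]
opening: 0.025
grasp_force: 69.0
```

```bash
python3 -c "
from h import *
rep()"
```

```text
tip-mouth in tool axes mm [-0.22  0.6   6.52] F tool [-0.6 -0.3 -2.6] T [-0.02  0.28  0.02] angerr deg [-0.07 -0.15  0.  ] t 19.4
```

Seated: the tip is at z≈0.0545 against an expected recess floor of 0.056 at the seal angle, and the side forces are gone. Next I press the hatch home, tilting with it.

Run:
```python
from h import *
s=state();t=tip_now(s);print(t)
def fl(th):
    a=np.radians(25)-th;return R.from_euler('z',LY).apply(np.array([-np.cos(a),0,-np.sin(a)])*.082+np.array([-np.sin(a),0,np.cos(a)])*-.0035)
for th in (.02,.0): 
    tgt=t+fl(th)-fl(.04);print(tgt);go(tcp_for(tgt,hat(th,-np.pi)),hat(th,-np.pi),3)
```

```text
[ 0.64791251 -0.20401328  0.05453273]
[ 0.64860672 -0.20417363  0.05305395]
3 rows [0.008, 0.0, 0.004] [0.001, -0.013, -0.0] |shift|mm 1.1 deg 0.58
[ 0.6493296  -0.2043406   0.05158972]
3 rows [0.013, 0.0, 0.009] [0.001, -0.021, -0.0] |shift|mm 1.9 deg 0.96
```

Call:
{"op": "drive_tool", "data": {
  "deltas": [
    [[0.008, 0, 0.005], [0, -0.013, 0], 1],
    [[0.008, 0, 0.005], [0, -0.013, 0], 1],
    [[0.008, 0, 0.005], [0, -0.013, 0], 1],
    [[0, 0, 0], [0, 0, 0], 1]
  ]
}}

```text
time: 19.8
position: [0.6132, -0.1955, 0.1426]
ee_rot: [0.206, 0.111, 0.972, -0.023]
contact_force: [-1.5, 0.6, 4.2]
opening: 0.0251
grasp_force: 69.4
```

```bash
python3 -c "
from h import *
rep();print(tip_now())"
```

```text
tip-mouth in tool axes mm [-0.24  0.58  8.26] F tool [-0.2  0.2 -4.5] T [0.07 0.23 0.01] angerr deg [-0.07 -1.97  0.  ] t 19.8
[ 0.6485532  -0.20417677  0.05293164]
```

Call:
{"op": "drive_tool", "data": {
  "deltas": [
    [[0.007, 0, 0.007], [0, -0.011, 0], 1],
    [[0.007, 0, 0.007], [0, -0.011, 0], 1],
    [[0.006, 0, 0.007], [0, -0.01, 0], 1],
    [[0, 0, 0], [0, 0, 0], 1]
  ]
}}

```text
time: 20.2
position: [0.6121, -0.1952, 0.1402]
ee_rot: [0.219, 0.11, 0.969, -0.025]
contact_force: [-8.6, 2.2, 16.5]
opening: 0.0251
grasp_force: 71.3
```

```bash
python3 -c "
from h import *
rep();print(tip_now())"
```

```text
tip-mouth in tool axes mm [-0.78  0.57  9.97] F tool [  0.9   0.2 -18.8] T [ 0.06  0.88 -0.01] angerr deg [-0.05 -3.45 -0.01] t 20.2
[ 0.64967026 -0.20444478  0.05154265]
```

The hatch is home: 19 N axial, tip z 0.0515, tilt about 25.4°. Now I turn clockwise, keeping the offset tip on the fastener's axis.

Call:
{"op": "drive_tool", "data": {
  "deltas": [
    [[-0.0004, -0.0031, 0], [0, 0, 0.15], 1],
    [[-0.0004, -0.0031, 0], [0, 0, 0.15], 1],
    [[-0.0004, -0.0031, 0], [0, 0, 0.15], 1],
    [[-0.0004, -0.0031, 0], [0, 0, 0.15], 1],
    [[0, 0, 0], [0, 0, 0], 1]
  ]
}}

```text
time: 20.7
position: [0.6114, -0.1969, 0.1401]
ee_rot: [0.218, 0.336, 0.916, 0.027]
contact_force: [-9.9, 1.6, 17.2]
opening: 0.0252
grasp_force: 71.0
```

```bash
cat >> h.py <<'E'
def rep2():
    s=state();Rt=hat(0,-np.pi);Rc=rot(s['ee_rot']);t=tip_now(s)-np.array([.64967,-.20444,.05154])
    print('tip dev mm (hatch axes)',(Rt.inv().apply(t)*1e3).round(2),'F tool',Rc.inv().apply(s['contact_force']).round(1),'T tool',Rc.inv().apply(s['wrist_torque']).round(3),'axis',(Rt.inv().apply(Rc.apply([0,0,1]))*57.3).round(2),'spin',np.degrees((Rt.inv()*Rc).as_rotvec())[2].round(2),s['qpos'][6].round(2),s['time'])
E
python3 -c "
from h import *
rep2()"
```

```text
tip dev mm (hatch axes) [ 0.35 -0.34 -0.01] F tool [  1.2  -1.4 -19.8] T tool [0.638 0.855 0.015] axis [-3.60e-01  3.00e-02  5.73e+01] spin 27.25 0.83 20.7
```

Call:
{"op": "drive_tool", "data": {
  "deltas": [
    [[-0.0004, -0.0031, 0], [0, 0, 0.15], 1],
    [[-0.0004, -0.0031, 0], [0, 0, 0.15], 1],
    [[-0.0004, -0.0031, 0], [0, 0, 0.15], 1],
    [[-0.0004, -0.0031, 0], [0, 0, 0.15], 1],
    [[-0.0004, -0.0031, 0], [0, 0, 0.15], 1],
    [[0, 0, 0], [0, 0, 0], 1]
  ]
}}

```text
time: 21.3
position: [0.6097, -0.1982, 0.1394]
ee_rot: [0.2, 0.587, 0.779, 0.089]
contact_force: [-12.2, 3.1, 16.9]
opening: 0.0255
grasp_force: 71.1
```

```bash
python3 -c "
from h import *
rep2()"
```

```text
tip dev mm (hatch axes) [ 1.01 -0.43  0.04] F tool [  2.3  -3.5 -20.7] T tool [ 1.338  0.602 -0.062] axis [-3.10e-01  3.00e-02  5.73e+01] spin 61.02 0.43 21.3
```

Call:
{"op": "drive_tool", "data": {
  "deltas": [
    [[0.002, -0.006, 0], [0, 0, 0.15], 1],
    [[0.001, -0.0055, 0], [0, 0, 0.15], 1],
    [[-0.0004, -0.004, 0], [0, 0, 0.15], 1],
    [[-0.0004, -0.0035, 0], [0, 0, 0.15], 1],
    [[0, 0, 0], [0, 0, 0], 1]
  ]
}}

```text
time: 21.8
position: [0.6078, -0.1982, 0.1385]
ee_rot: [0.174, 0.753, 0.62, 0.134]
contact_force: [-10.6, 1.0, 18.0]
opening: 0.0248
grasp_force: 71.1
```

```bash
python3 -c "
from h import *
rep2()"
```

```text
tip dev mm (hatch axes) [ 1.61 -0.24  0.03] F tool [ -1.3  -1.8 -20.8] T tool [ 1.216  0.047 -0.049] axis [-3.40e-01  5.00e-02  5.73e+01] spin 88.02 0.11 21.8
```

Call:
{"op": "drive_tool", "data": {
  "deltas": [
    [[-0.001, -0.0015, 0], [0, 0, 0.07], 1],
    [[-0.001, -0.0015, 0], [0, 0, 0.07], 1],
    [[0, 0, 0], [0, 0, 0], 1]
  ]
}}

```text
time: 22.1
position: [0.6074, -0.1982, 0.1383]
ee_rot: [0.166, 0.785, 0.579, 0.143]
contact_force: [-10.2, 3.3, 17.1]
opening: 0.025
grasp_force: 71.1
```

```bash
python3 -c "
from h import *
rep2()"
```

```text
tip dev mm (hatch axes) [ 1.7  -0.23  0.04] F tool [  0.8  -2.4 -20. ] T tool [ 1.27   0.142 -0.014] axis [-0.33  0.06 57.3 ] spin 94.19 0.04 22.1
```

Call:
{"op": "drive_tool", "data": {
  "deltas": [
    [[-0.001, -0.001, 0], [0, 0, 0.05], 1],
    [[0, 0, 0], [0, 0, 0], 1]
  ]
}}

```text
time: 22.3
position: [0.6073, -0.1983, 0.1383]
ee_rot: [0.163, 0.796, 0.564, 0.146]
contact_force: [-11.0, 3.6, 17.5]
opening: 0.0249
grasp_force: 71.1
```

```bash
python3 -c "
from h import *
rep2()"
```

```text
tip dev mm (hatch axes) [ 1.72 -0.3   0.04] F tool [  0.7  -3.  -20.8] T tool [ 1.23   0.141 -0.041] axis [-0.33  0.07 57.3 ] spin 96.4 0.02 22.3
```

Call:
{"op": "drive_tool", "data": {
  "deltas": [
    [[-0.001, -0.001, 0], [0, 0, 0.05], 1],
    [[-0.001, -0.001, 0], [0, 0, 0.04], 1],
    [[0, 0, 0], [0, 0, 0], 1]
  ]
}}

```text
time: 22.6
position: [0.6073, -0.1983, 0.1383]
ee_rot: [0.158, 0.815, 0.536, 0.152]
contact_force: [-10.2, 3.0, 17.6]
opening: 0.0252
grasp_force: 71.1
```

```bash
python3 -c "
from h import *
rep2()"
```

```text
tip dev mm (hatch axes) [ 1.49 -0.28  0.03] F tool [  0.2  -2.2 -20.4] T tool [ 1.089  0.148 -0.103] axis [-0.35  0.08 57.3 ] spin 100.42 -0.03 22.6
```

Torque has risen at the far stop: spin 100°, which is the turn plus the slot's play. I'll relieve the twist inside the play, then withdraw along the axis.

Call:
{"op": "drive_tool", "data": {
  "deltas": [
    [[0.0005, 0.001, 0], [0, 0, -0.06], 1],
    [[0.0005, -0.006, 0], [0, 0, -0.05], 1],
    [[0, 0, -0.01], [0, 0, 0], 1],
    [[0, 0, -0.01], [0, 0, 0], 1],
    [[0, 0, -0.01], [0, 0, 0], 1],
    [[0, 0, 0], [0, 0, 0], 1]
  ]
}}

```text
time: 23.2
position: [0.6059, -0.1979, 0.1405]
ee_rot: [0.165, 0.791, 0.571, 0.145]
contact_force: [1.6, -0.9, 1.1]
opening: 0.0251
grasp_force: 68.7
```

```bash
python3 -c "
from h import *
rep2()"
```

```text
tip dev mm (hatch axes) [ 2.1  -0.17 -2.56] F tool [-0.3  2.1 -0.2] T tool [-0.3   -0.102  0.015] axis [-0.34  0.07 57.3 ] spin 95.41 0.03 23.2
```

Call:
{"op": "drive_tool", "data": {
  "deltas": [
    [[0, 0.003, -0.015], [0, 0, 0], 1],
    [[0, 0, -0.02], [0, 0, 0], 1],
    [[0, 0, -0.04], [0, 0, 0], 1],
    [[0, 0, -0.1], [0, 0, 0], 1],
    [[0, 0, -0.2], [0, 0, 0], 1],
    [[0, 0, -0.3], [0, 0, 0], 1],
    [[0, 0, 0], [0, 0, 0], 1]
  ]
}}

```text
time: 23.9
position: [0.5721, -0.1904, 0.2181]
ee_rot: [0.166, 0.791, 0.57, 0.146]
contact_force: [1.0, -0.3, -1.5]
opening: 0.0249
grasp_force: 68.8
```

Run:
```python
from h import *
rep2()
c=cam('top');s=cam('side')
g=cv2.cvtColor(s['pixels'],cv2.COLOR_RGB2GRAY);a=cv2.cvtColor(np.load('spinA.npy'),cv2.COLOR_RGB2GRAY)
print('side head (was 303.9,238.5, rows234-243)')
for v in range(231,247): print(v,g[v,294:315].tolist())
# stand return: tool x offset 3.1 => orientation as at pick: yaw 96.5
Rt=down(np.radians(96.5));t=[.4965,.1817,.26];go(t,Rt,20);print(state()['qpos'].round(2))
```

```text
tip dev mm (hatch axes) [  0.35  -0.45 -87.6 ] F tool [-0.1  0.3  1.8] T tool [ 0.514 -0.089  0.054] axis [-0.56  0.09 57.3 ] spin 95.44 -0.01 23.9
side head (was 303.9,238.5, rows234-243)
231 [180, 174, 162, 146, 127, 107, 92, 85, 83, 82, 81, 80, 81, 80, 80, 81, 80, 81, 80, 81, 81]
232 [166, 150, 129, 110, 95, 87, 83, 81, 81, 81, 81, 81, 81, 81, 79, 81, 80, 80, 80, 81, 82]
233 [138, 119, 100, 88, 82, 81, 80, 81, 81, 82, 81, 81, 83, 82, 82, 82, 81, 79, 80, 82, 83]
234 [105, 93, 85, 81, 81, 82, 82, 82, 83, 82, 84, 86, 86, 84, 83, 82, 82, 81, 79, 81, 84]
235 [86, 82, 82, 82, 82, 81, 80, 83, 88, 92, 98, 103, 101, 94, 88, 85, 82, 79, 78, 78, 82]
236 [83, 82, 81, 82, 82, 83, 88, 95, 101, 111, 123, 130, 124, 111, 101, 91, 85, 81, 80, 80, 81]
237 [88, 82, 81, 81, 83, 89, 102, 114, 123, 128, 140, 147, 139, 122, 112, 101, 90, 82, 80, 80, 80]
238 [97, 82, 81, 83, 89, 104, 121, 134, 134, 131, 139, 146, 141, 130, 120, 105, 91, 85, 81, 82, 81]
239 [113, 91, 83, 84, 96, 117, 137, 142, 133, 121, 127, 137, 142, 140, 128, 109, 93, 83, 82, 81, 81]
240 [132, 105, 89, 87, 99, 122, 139, 144, 133, 121, 119, 129, 138, 139, 127, 109, 90, 83, 80, 82, 81]
241 [150, 127, 104, 92, 98, 115, 131, 138, 137, 131, 123, 124, 126, 125, 115, 99, 87, 82, 82, 82, 81]
242 [163, 149, 123, 99, 96, 110, 122, 131, 131, 131, 127, 123, 119, 110, 99, 89, 83, 81, 82, 80, 81]
243 [166, 162, 140, 111, 97, 103, 112, 114, 113, 115, 116, 117, 109, 98, 89, 83, 81, 80, 82, 80, 81]
244 [165, 167, 153, 129, 107, 98, 96, 97, 97, 97, 98, 97, 94, 87, 84, 81, 81, 81, 82, 82, 81]
245 [162, 168, 166, 153, 128, 101, 89, 86, 87, 87, 85, 83, 83, 81, 81, 80, 82, 81, 82, 82, 81]
246 [158, 166, 170, 167, 148, 118, 93, 85, 82, 81, 81, 82, 81, 81, 80, 82, 81, 80, 82, 82, 82]
20 rows [0.151, -0.044, -0.029] [0.028, 0.003, -0.027] |shift|mm 19.2 deg 1.77
[ 0.13  0.2   0.12  2.06 -0.08  0.44 -0.01]
```

The head now sits about 1.5 px lower than when it rested on the seal, so the hatch is held shut. Returning the driver to its stand.

Call:
{"op": "drive_tool", "data": {
  "deltas": [
    [[0.151, -0.044, -0.029], [0.028, 0.003, -0.027], 1],
    [[0.151, -0.044, -0.029], [0.028, 0.003, -0.027], 1],
    [[0.151, -0.044, -0.029], [0.028, 0.003, -0.027], 1],
    [[0.151, -0.044, -0.029], [0.028, 0.003, -0.027], 1],
    [[0.151, -0.044, -0.029], [0.028, 0.003, -0.027], 1],
    [[0.151, -0.044, -0.029], [0.028, 0.003, -0.027], 1],
    [[0.151, -0.044, -0.029], [0.028, 0.003, -0.027], 1],
    [[0.151, -0.044, -0.029], [0.028, 0.003, -0.027], 1],
    [[0.151, -0.044, -0.029], [0.028, 0.003, -0.027], 1],
    [[0.151, -0.044, -0.029], [0.028, 0.003, -0.027], 1]
  ]
}}

```text
time: 25.0
position: [0.5509, 0.0005, 0.2305]
ee_rot: [0.083, 0.738, 0.666, 0.071]
contact_force: [-0.1, -0.5, -0.9]
opening: 0.025
grasp_force: 68.7
```

Call:
{"op": "drive_tool", "data": {
  "deltas": [
    [[0.151, -0.044, -0.029], [0.028, 0.003, -0.027], 1],
    [[0.151, -0.044, -0.029], [0.028, 0.003, -0.027], 1],
    [[0.151, -0.044, -0.029], [0.028, 0.003, -0.027], 1],
    [[0.151, -0.044, -0.029], [0.028, 0.003, -0.027], 1],
    [[0.151, -0.044, -0.029], [0.028, 0.003, -0.027], 1],
    [[0.151, -0.044, -0.029], [0.028, 0.003, -0.027], 1],
    [[0.151, -0.044, -0.029], [0.028, 0.003, -0.027], 1],
    [[0.151, -0.044, -0.029], [0.028, 0.003, -0.027], 1],
    [[0.151, -0.044, -0.029], [0.028, 0.003, -0.027], 1],
    [[0.151, -0.044, -0.029], [0.028, 0.003, -0.027], 1]
  ]
}}

```text
time: 26.0
position: [0.4959, 0.1819, 0.257]
ee_rot: [0.001, 0.667, 0.745, -0.003]
contact_force: [-0.1, 0.6, -0.8]
opening: 0.0251
grasp_force: 68.8
```

Run:
```python
from h import *
Rt=down(np.radians(96.5));go([.4965,.1817,.192],Rt,3)
s=cam('side');print('tip px',proj(s,tip_now()),'bore',proj(s,[.4956,.1852,.086]))
```

```text
3 rows [-0.0, 0.002, 0.18] [-0.001, 0.002, -0.001] |shift|mm 21.7 deg 0.13
tip px [180.2772799  159.82686424] bore [183.49522998 184.42771416]
```

Call:
{"op": "drive_tool", "data": {
  "deltas": [
    [[0, 0.002, 0.18], [-0.001, 0.002, -0.001], 1],
    [[0, 0.002, 0.18], [-0.001, 0.002, -0.001], 1],
    [[0, 0.002, 0.18], [-0.001, 0.002, -0.001], 1],
    [[0, 0, 0.06], [0, 0, 0], 1],
    [[0, 0, 0.06], [0, 0, 0], 1],
    [[0, 0, 0.06], [0, 0, 0], 1],
    [[0, 0, 0], [0, 0, 0], 1]
  ]
}}

```text
time: 26.75
position: [0.4974, 0.1811, 0.1712]
ee_rot: [0.001, 0.667, 0.745, 0.001]
contact_force: [-0.0, -0.3, -0.7]
opening: 0.025
grasp_force: 68.8
```

Run:
```python
from h import *
Rt=down(np.radians(96.5));go([.4965,.1817,.1107],Rt,1);s=state();print(s['contact_force'],s['wrist_torque'],s['position'])
```

```text
1 rows [0.006, -0.008, 0.504] [0.003, 0.001, -0.002] |shift|mm 60.5 deg 0.17
[-0.01623375 -0.30648252 -0.70944841] [ 0.00495594 -0.03347714  0.03885227] [0.49736806 0.18113301 0.17123034]
```

In the bore without touching (tip about 0.074). Lowering on.

Call:
{"op": "drive_tool", "data": {
  "deltas": [
    [[0.004, -0.005, 0.1], [0, 0, 0], 1],
    [[0, 0, 0.1], [0, 0, 0], 1],
    [[0, 0, 0.1], [0, 0, 0], 1],
    [[0, 0, 0.08], [0, 0, 0], 1],
    [[0, 0, 0.06], [0, 0, 0], 1],
    [[0, 0, 0.03], [0, 0, 0], 1],
    [[0, 0, 0], [0, 0, 0], 1]
  ]
}}

```text
time: 27.45
position: [0.4969, 0.1816, 0.1148]
ee_rot: [0.001, 0.667, 0.745, 0.001]
contact_force: [0.2, -0.5, -2.0]
opening: 0.0252
grasp_force: 68.8
```

Call:
{"op": "drive_tool", "data": {
  "deltas": [
    [[0, 0, 0.016], [0, 0, 0], 1],
    [[0, 0, 0], [0, 0, 0], 1]
  ]
}}

```text
time: 27.65
position: [0.4972, 0.1817, 0.1136]
ee_rot: [0.001, 0.667, 0.745, 0.001]
contact_force: [0.7, 0.3, -0.2]
opening: 0.0251
grasp_force: 68.8
```

Call:
{"op": "drive_tool", "data": {
  "deltas": [
    [[0, 0, 0.012], [0, 0, 0], 1],
    [[0, 0, 0], [0, 0, 0], 1]
  ]
}}

```text
time: 27.85
position: [0.4972, 0.1816, 0.112]
ee_rot: [0.001, 0.667, 0.745, 0.001]
contact_force: [-0.3, 0.1, -1.4]
opening: 0.0256
grasp_force: 68.8
```

Call:
{"op": "drive_tool", "data": {
  "deltas": [
    [[0, 0, 0.01], [0, 0, 0], 1],
    [[0, 0, 0], [0, 0, 0], 1]
  ]
}}

```text
time: 28.05
position: [0.4972, 0.1817, 0.1108]
ee_rot: [0.001, 0.667, 0.745, 0.001]
contact_force: [1.1, 0.1, -1.8]
opening: 0.0252
grasp_force: 69.1
```

Call:
{"op": "drive_tool", "data": {
  "deltas": [
    [[0, 0, 0.008], [0, 0, 0], 1],
    [[0, 0, 0], [0, 0, 0], 1]
  ]
}}

```text
time: 28.25
position: [0.4973, 0.1817, 0.1107]
ee_rot: [0.001, 0.667, 0.745, 0.001]
contact_force: [-3.5, -0.1, 9.3]
opening: 0.025
grasp_force: 70.4
```

Call:
{"op": "drive_tool", "data": {
  "deltas": [
    [[0, 0, 0.008], [0, 0, 0], 1],
    [[0, 0, 0], [0, 0, 0], 1]
  ]
}}

```text
time: 28.45
position: [0.4973, 0.1817, 0.1106]
ee_rot: [0.001, 0.667, 0.745, 0.001]
contact_force: [-6.0, -3.3, 20.3]
opening: 0.0252
grasp_force: 71.8
```

The collar is on the rim. Easing off, opening, and retreating upward.

Call:
{"op": "drive_tool", "data": {
  "deltas": [
    [[0, 0, -0.014], [0, 0, 0], 1],
    [[0, 0, 0], [0, 0, 0], 0.6],
    [[0, 0, 0], [0, 0, 0], 0.3],
    [[0, 0, 0], [0, 0, 0], 0],
    [[0, 0, 0], [0, 0, 0], 0],
    [[0, 0, 0], [0, 0, 0], 0],
    [[0, 0, 0], [0, 0, 0], 0],
    [[0, 0, 0], [0, 0, 0], 0]
  ],
  "grip_force": 20
}}

```text
time: 29.25
position: [0.4971, 0.1816, 0.1105]
ee_rot: [0.001, 0.667, 0.745, 0.001]
contact_force: [-0.4, -0.9, -0.0]
opening: 0.0855
grasp_force: 0.0
```

Call:
{"op": "drive_tool", "data": {
  "deltas": [
    [[0, 0, -0.1], [0, 0, 0], 0],
    [[0, 0, -0.2], [0, 0, 0], 0],
    [[0, 0, -0.35], [0, 0, 0], 0],
    [[0, 0, -0.35], [0, 0, 0], 0],
    [[0, 0, -0.35], [0, 0, 0], 0],
    [[-0.3, 0, 0], [0, 0, 0], 0],
    [[-0.3, 0, 0], [0, 0, 0], 0],
    [[-0.3, 0, 0], [0, 0, 0], 0],
    [[-0.3, 0, 0], [0, 0, 0], 0],
    [[0, 0, 0], [0, 0, 0], 0]
  ]
}}

```text
time: 30.25
position: [0.513, 0.0327, 0.2737]
ee_rot: [0.002, 0.669, 0.743, 0.0]
contact_force: [0.0, 0.1, 0.2]
opening: 0.0856
grasp_force: 0.0
```

Run:
```python
from h import *
c=cam('top');s=cam('side')
for k in (c,s):
    h=cv2.cvtColor(k['pixels'],cv2.COLOR_RGB2HSV); m=((h[...,0]<8)|(h[...,0]>172))&(h[...,1]>150)&(h[...,2]>60)
    n,l,st,ce=cv2.connectedComponentsWithStats(m.astype(np.uint8))
    for i in range(1,n):
        if st[i,4]>60: print(st[i],ce[i].round(1))
o=cv2.imread('pics/s0.png')[...,::-1].astype(int);d=np.abs(o-s['pixels']).max(2)
for n,(x,y) in dict(vb=(342,305),vg=(366,285),timer=(236,190)).items(): print(n,np.median(d[y-12:y+12,x-12:x+12]),np.percentile(d[y-12:y+12,x-12:x+12],95))
g=cv2.cvtColor(s['pixels'],cv2.COLOR_RGB2GRAY)
b=g[229:249,299:313].astype(float)-95;b[b<0]=0;print('head row/col',(b.sum(1)@np.arange(229,249))/b.sum(),(b.sum(0)@np.arange(299,313))/b.sum())
a=cv2.cvtColor(np.load('spinA.npy'),cv2.COLOR_RGB2GRAY)[229:249,299:313].astype(float)-95;a[a<0]=0;print('before',(a.sum(1)@np.arange(229,249))/a.sum())
```

```text
[ 87 119  14  14 127] [ 93.7 125.8]
[177 158  11  26 203] [182.1 170.1]
vb 5.0 7.0
vg 5.0 7.0
timer 6.0 8.0
head row/col 238.72941176470587 302.99553752535496
before 238.5981351981352
```

Run:
```python
from h import *
s=cam('side');g=cv2.cvtColor(s['pixels'],cv2.COLOR_RGB2GRAY)
for v in range(231,247): print(v,g[v,294:315].tolist())
A=cv2.resize(s['pixels'][185:280,255:380],None,fx=4,fy=4,interpolation=cv2.INTER_CUBIC);save({'pixels':A},'p8')
```

```text
231 [175, 169, 158, 143, 123, 105, 91, 85, 81, 78, 78, 79, 80, 77, 78, 78, 77, 79, 79, 79, 80]
232 [163, 146, 127, 109, 93, 85, 80, 78, 80, 79, 79, 79, 79, 79, 79, 79, 79, 79, 79, 79, 80]
233 [135, 115, 97, 86, 81, 79, 80, 79, 79, 79, 79, 80, 78, 79, 79, 79, 78, 79, 79, 79, 80]
234 [102, 91, 83, 80, 78, 79, 80, 79, 81, 81, 82, 84, 84, 82, 81, 80, 79, 78, 76, 79, 80]
235 [84, 81, 79, 78, 79, 79, 81, 81, 83, 89, 96, 101, 99, 92, 86, 83, 78, 80, 77, 76, 79]
236 [81, 79, 79, 79, 79, 80, 86, 92, 98, 107, 121, 127, 120, 107, 97, 89, 83, 79, 77, 78, 78]
237 [87, 79, 79, 79, 80, 88, 100, 113, 119, 125, 137, 142, 133, 119, 108, 97, 87, 79, 78, 78, 79]
238 [95, 82, 78, 80, 85, 100, 119, 131, 130, 127, 136, 141, 136, 127, 117, 103, 90, 82, 79, 80, 79]
239 [110, 88, 81, 81, 92, 115, 133, 140, 129, 117, 124, 135, 138, 136, 125, 107, 90, 80, 78, 79, 79]
240 [128, 103, 87, 84, 97, 120, 137, 140, 130, 118, 117, 125, 134, 134, 124, 106, 88, 82, 80, 79, 79]
241 [146, 125, 101, 89, 96, 113, 127, 136, 134, 127, 120, 120, 123, 121, 111, 95, 85, 81, 77, 78, 79]
242 [159, 145, 118, 96, 93, 106, 117, 126, 129, 127, 124, 122, 116, 107, 97, 87, 80, 79, 78, 79, 79]
243 [162, 158, 137, 107, 95, 102, 109, 112, 111, 113, 114, 113, 107, 97, 86, 82, 80, 79, 79, 79, 79]
244 [161, 162, 150, 127, 104, 94, 95, 96, 95, 93, 94, 96, 90, 84, 80, 80, 79, 79, 79, 79, 79]
245 [157, 163, 162, 148, 124, 99, 87, 84, 86, 84, 82, 82, 81, 79, 78, 79, 79, 77, 78, 80, 79]
246 [153, 162, 165, 162, 144, 116, 90, 82, 81, 80, 80, 78, 78, 79, 79, 79, 80, 78, 78, 79, 79]
```

The pattern is the same as right after turning, so the hatch is still shut. The driver is standing as it did at the start, and the vials and timer are unmoved. Handing in.

```bash
python3 -c "
from plant import *
print(job_done())"
```

```text
the job is handed in; nothing more can be done
None
```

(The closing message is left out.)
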